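# Fit the pen lamp in the exposure stand and set its timer

### The job

Make the small exposure stand ready for the dish that waits on its stage: roll the timer thumbwheel on the base until 5 stands at the index line, and slide the battery pen lamp, thin end first, down the inclined sleeve until its eight-sided barrel sits fully home on the sleeve's mouth and the side spring plunger has snapped into the lamp's groove. Leave the dish, the wash bottle, the film roll and the beaker standing where they are.

Things in the scene. Friction and masses are not known exactly. Their poses are not given: they have to be found in the camera images.
- lamp_grip (a point): Bare-metal pen lamp, 120 g, lying on the notebook, a blue pen beside it. Point on the lamp's axis at mid-barrel, 10 mm above the cover. Barrel (to grip): eight-sided, 20 mm across flats, 70 mm long, two flats upright. x axis: along the lamp to its thin end; z up as found. Balance point about 4 mm ahead.
- lamp_shoulder (a point): Centre of the barrel's flat front face, 35 mm ahead of lamp_grip along x; it comes to rest on the sleeve's mouth. From it a round shaft, 14 mm in diameter, runs 62 mm on, with a groove 2 mm deep, 4 mm wide at its floor, 45 degree sides, its middle 24 mm from this face.
- lamp_tip (a point): End of the shaft, on its axis, 97 mm ahead of lamp_grip; the last 4.5 mm taper from 14 to 8 mm diameter. Axes as lamp_grip.
- logbook: Closed notebook under the lamp, 210 (x) by 152 (y) by 9 mm (13 at its wire spine), origin under its middle. A glass balance 315 mm high stands between it and the robot (ending at x = 0.30 m); the wall behind the bench is at x = 0.59 m.
- sleeve_mouth (a point): Centre of the upper mouth of the stand's aluminium sleeve, 130 mm above the bench. z: out of the mouth along the bore, 45 degrees up; x: level, away from the plunger (and robot). The lamp goes in along -z. Through bore 16 mm, 45 mm long; outside 33 mm, flange 39 mm at the mouth; yoke and column below, nothing above. Home: lamp_shoulder here within 1.5 mm, lamp's x along -z.
- plunger (a joint): Outward travel (m) of the spring plunger on the sleeve's robot side, 24 mm down the bore; its knob ends 44 mm from the axis. 0: in, round nose (4 mm radius) 4 mm into the bore. The shaft's taper lifts it 2 to 3 mm against 2.5 to 5 N: sliding in takes about 5 to 10 N. In the groove it falls back below 1 mm.
- wheel_top (a point): Fixed point of the stand, the crest of the timer wheel's black ribbed finger ring, 54 mm above the bench. Ring 44 mm in diameter, 16 mm wide, axle level along this point's y, 22 mm below; it stands 9 mm out of the grey housing. x: across the base, away from the robot; z up. Base 110 (x) by 290 mm (y). The sleeve's mouth is 88 mm off towards +y; a fitted lamp reaches back to 30 mm off, 180 mm up.
- timer_wheel (a joint): Timer wheel angle (rad). Digit n is on top, at the white index line beside the white digit drum, at n x 0.628 (36 degrees a step, 0 to 9 between stops); 5 is 3.14. Pushing its top along wheel_top's +x (away from the robot) counts up, 13.8 mm of rim a step. A spring detent holds each digit; about 2 N at the rim turns it, so a fingertip pressed on it (5 to 10 N) and drawn across rolls it by friction.
- dish_mid (a point): Centre of the closed 60 mm Petri dish, 16 mm high, on the stand's stage, 22 mm above the bench: stays there.
- wash_bottle: Wash bottle with bent spout, 181 mm high, 61 by 100 mm, origin under its middle: bystander between notebook and stand.
- film_roll: Roll of sealing film on end, 58 mm in diameter, 50 mm high, origin under its middle: bystander.
- beaker: Glass beaker, 52 mm in diameter, 60 mm high, origin under its middle: bystander.

How it is judged:
At the end, for the whole second after the job is handed in: The lamp's shoulder is on the sleeve's mouth (within 4 mm, and not more than 2.5 mm short of it along the bore), the lamp in line with the bore within 4 degrees, the plunger back in to 1.4 mm or less, in the groove; the timer wheel stands at 5 (within 0.2 rad, a third of a step) (distance between lamp_shoulder and sleeve_mouth below 0.004 m and z of lamp_shoulder in the frame of sleeve_mouth below 0.0025 m and angle between the x axis of lamp_tip and the z axis of sleeve_mouth, either way round below 0.07 rad and value of joint plunger below 0.0014 m and value of joint timer_wheel between 2.9415 and 3.3415 rad); the robot touches nothing.
It fails at once if the dish is shifted by more than 10 mm (distance of dish_mid from where it was at the start of the episode above 0.01 m).
It fails at once if the wash bottle is pushed more than 25 mm or tipped (distance of wash_bottle from where it was at the start of the episode above 0.025 m or angle between wash_bottle's own z axis and vertical above 0.35 rad).
It fails at once if the film roll is pushed more than 25 mm or tipped (distance of film_roll from where it was at the start of the episode above 0.025 m or angle between film_roll's own z axis and vertical above 0.35 rad).
It fails at once if the beaker is pushed more than 25 mm or tipped (distance of beaker from where it was at the start of the episode above 0.025 m or angle between beaker's own z axis and vertical above 0.35 rad).
It also fails if it takes over 70 s, if anything falls off the work surface, if the arm or the gripper's body presses on something with over 40 N, if the wrist force passes 120 N, or if a joint passes its speed limit or range.

### The arm

A 6-joint arm with a two-finger parallel gripper is mounted at the origin on the work surface; the furniture and walls round the work are solid. World frame = base frame: x ahead of the robot, y to its left, z up, the work surface at z = 0. Lengths are in m, angles in rad, forces in N, time in s.
With the tool pointing down it reaches from about 0.325 to 0.85 m from the base axis. Payload 15.5 kg.
Tool frame: the origin (TCP) lies midway between the tips of the shut fingers; the grasp point (between the pads) lies 19 mm behind it; z points along the fingers, y is the direction in which the jaws open and shut (so a half turn about z gives the same grasp; the last joint's range is limited). The gripper opens to 91 mm and grips with 3 to 60 N. Pads are 32 mm wide; open, the fingers measure 118 mm over their backs; the gripper's body (76 mm by 178 mm) begins 60 mm behind the grasp point.
Start: joints at [1.095, 0.494, 1.345, -0, 1.302, -0.096], TCP at [0.232, 0.58, 0.214] pointing down, gripper open.
Joint ranges: [-2.91, 2.91], [-0.82, 2.16], [0.22, 2.67], [-1.22, 4.37], [0.12, 2.79], [-3.08, 3.08]. Speed limits (rad/s): [1.89, 1.89, 2.57, 3.01, 3.01, 3.01].

### API

Orientations are given as a unit quaternion [x, y, z, w].
In Python, from workcell import get_obs, get_image, close_job gives the robot as it stands.
- The arm moves only by the shell command python3 -m jog 'ROWS' [FORCE]. ROWS is JSON, a list of rows, each a list of 5 numbers: the finger opening in m, from 0 to 0.0912, then the shift along the tool's x, y, z in m, then the turn about the tool's z in rad. A call has 1 to 5 rows; each row shifts and turns the commanded pose from where the row before left it, along the tool's axes as they then stand; what a row does not reach is not made up. A row lasts 1/8 s, in which the tool goes at most 62.5 mm and 10.7 degrees, less where a joint would pass 70% of its speed; a pose out of reach is approached as far as the arm can. A call with a gripper value outside its range is refused whole. The fingers move at their own pace and stop on an object; FORCE is the grip in N (left out, the last holds). Time passes only in rows, so rows that do not move let the fingers close. It gives the time, the measured TCP pose, the force and the opening at its end, in the units of the state.
- get_obs(): the state, without advancing time (a new reading comes with each control period).
- get_image(name): name is "side" or "top" or "wrist"; returns a dict with "color" (384x512x3 uint8, red, green, blue), "range_z" (384x512 float32, m along the optical axis (not along the pixel's ray), 0 where there is no reading), "fx", "fy", "cx", "cy" (pixels), "R" (3x3) and "t" (3): a world point X has camera coordinates R X + t. Camera axes: x right, y down, z forward; pixel columns grow to the right and rows downward; lengths in m; the calibration is good to about 2 mm. A picture is of the moment at which its call begins.
- close_job(): hands the job in, once; it reports no verdict.
The state is a dict: "time": time; "joint_positions": joint angles; "joint_velocities": joint speeds; "joint_efforts": joint torques, N m; "tcp_pos": TCP position; "orientation": TCP orientation; "wrist_force": force on the tool from outside, world axes, zero at the start; "wrist_torque": the same for the moment, N m; "gripper_width": finger opening in m.
Only numpy, scipy, OpenCV 4.12 (cv2) and the standard library are available. Lean on these libraries where they do the work, as an engineer would, in place of code of your own. Each camera call takes 0.05 s, during which the arm holds its last target.

## Working session

There is one attempt and no reset: what is moved stays moved. The work goes in short steps, Python scripts to look and compute and a shell command to move; the robot and the scene stay as the last step left them, time stands still between calls to the robot, and variables do not carry over. Pictures are saved under pics/ and viewed, and the job is handed in when it is done.

```bash
ls; mkdir -p pics
python3 - <<'E'
from workcell import get_obs,get_image
import cv2,numpy as np
o=get_obs();print(o)
for n in ["side","top","wrist"]:
    im=get_image(n);cv2.imwrite(f"pics/a_{n}.png",im["color"][:,:,::-1]);np.savez(f"a_{n}.npz",**im)
    print(n,im["fx"],im["cx"],im["cy"],im["R"].round(3).tolist(),np.round(im["t"],3), np.round(-im["R"].T@im["t"],3))
E
```

```text
pics
{'time': 0.0, 'joint_positions': array([ 1.09449894e+00,  4.94162826e-01,  1.34616388e+00, -1.92256453e-05,
        1.30248337e+00, -9.55530833e-02]), 'joint_velocities': array([-0.00031076, -0.00011499,  0.00076784,  0.00178114,  0.00157027,
       -0.00230622]), 'joint_efforts': array([ 2.44880313e-03, -8.78820777e+01, -3.81863129e+01,  7.07650208e-02,
        5.32105006e-02, -1.74339220e-04]), 'tcp_pos': array([0.23210995, 0.57987786, 0.21333983]), 'orientation': array([ 1.89221794e-01,  9.81934184e-01, -5.86610726e-04, -1.62792649e-04]), 'wrist_force': array([-1.08812028, -0.06306823,  0.17202249]), 'wrist_torque': array([-0.01108227, -0.04202388, -0.07099153]), 'gripper_width': 0.09138200741211698}
side 354.20203162029435 257.5955996462267 189.84312435450306 [[0.999, -0.053, -0.0], [-0.033, -0.61, -0.792], [0.042, 0.791, -0.611]] [-0.455  0.1    1.097] [ 0.411 -0.831  0.749]
top 396.5035033563271 262.78855452663566 192.4560519617899 [[-0.002, -1.0, 0.021], [-0.998, 0.001, -0.061], [0.061, -0.021, -0.998]] [0.007 0.466 1.067] [0.399 0.03  1.093]
wrist 328.94994003027205 254.26178462052235 196.6012868264571 [[0.372, 0.928, -0.001], [0.892, -0.358, 0.276], [0.256, -0.104, -0.961]] [-0.624 -0.031  0.392] [0.16  0.609 0.385]
```

View pics/a_top.png

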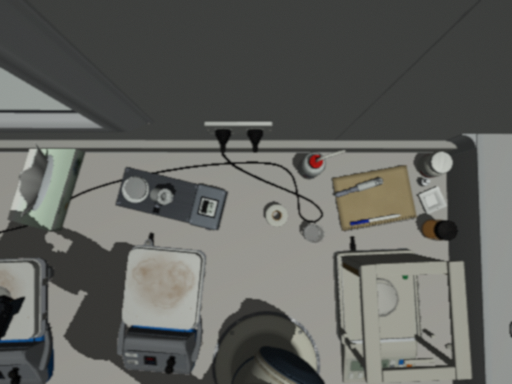

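View pics/a_side.png

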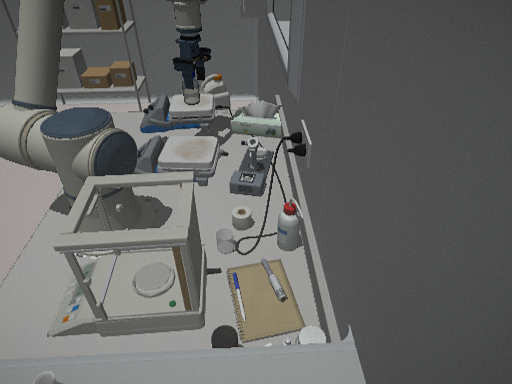

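View pics/a_wrist.png

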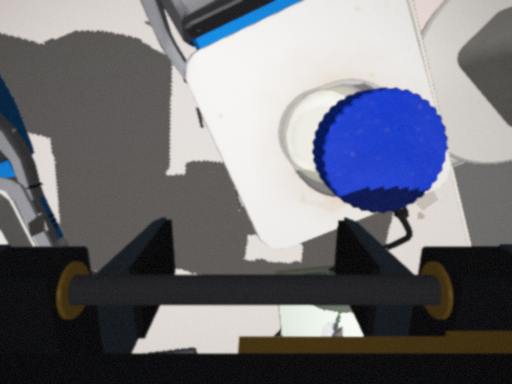

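The top picture shows the stand at about (172,198), notebook at (375,198) with the lamp at about (362,187), wash bottle (316,163), film roll (277,214), beaker (312,231). The side picture shows the same from behind. Next I'll enlarge the relevant parts.

```bash
cat > h.py <<'E'
import numpy as np,cv2
def load(f): return dict(np.load(f))
def dep(im,u,v,z=None):
    d=float(im["range_z"][int(round(v)),int(round(u))]) if z is None else z
    p=np.array([(u-im["cx"])/im["fx"]*d,(v-im["cy"])/im["fy"]*d,d])
    return im["R"].T@(p-im["t"])
def onplane(im,u,v,h):
    r=im["R"].T@np.array([(u-im["cx"])/im["fx"],(v-im["cy"])/im["fy"],1]);c=-im["R"].T@im["t"]
    return c+r*(h-c[2])/r[2]
def proj(im,X):
    p=im["R"]@np.asarray(X,float)+im["t"];return np.array([p[0]/p[2]*im["fx"]+im["cx"],p[1]/p[2]*im["fy"]+im["cy"]])
def cloud(im):
    v,u=np.mgrid[0:384,0:512];d=im["range_z"]
    P=np.stack([(u-im["cx"])/im["fx"]*d,(v-im["cy"])/im["fy"]*d,d],-1)
    return (P-im["t"])@im["R"]
def crop(im,u0,u1,v0,v1,s,f):
    c=im["color"][v0:v1,u0:u1,::-1];cv2.imwrite(f,cv2.resize(c,None,fx=s,fy=s,interpolation=cv2.INTER_CUBIC))
E
python3 - <<'E'
from h import *
t=load("a_top.npz");s=load("a_side.npz")
crop(t,110,230,160,240,6,"pics/b1.png")
crop(t,290,430,140,240,5,"pics/b2.png")
crop(s,220,290,130,200,8,"pics/b3.png")
crop(s,210,320,190,345,4,"pics/b4.png")
E
```

```text
(no output)
```

View pics/b1.png

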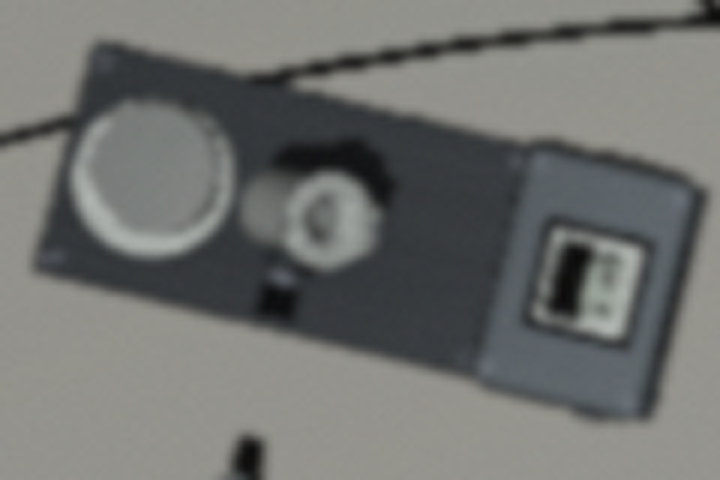

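View pics/b2.png

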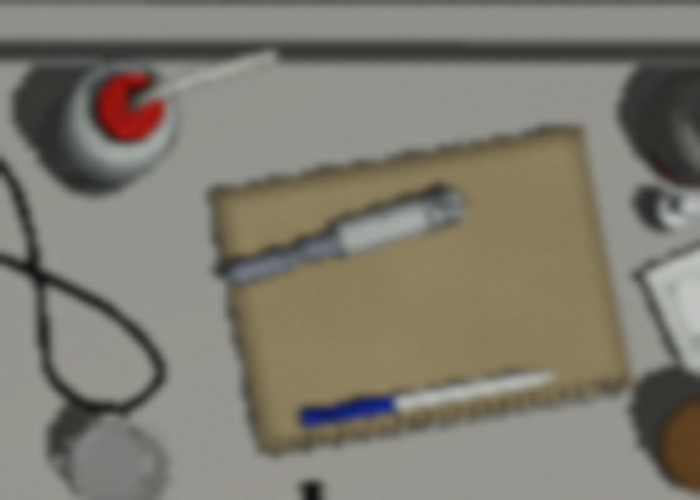

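View pics/b3.png

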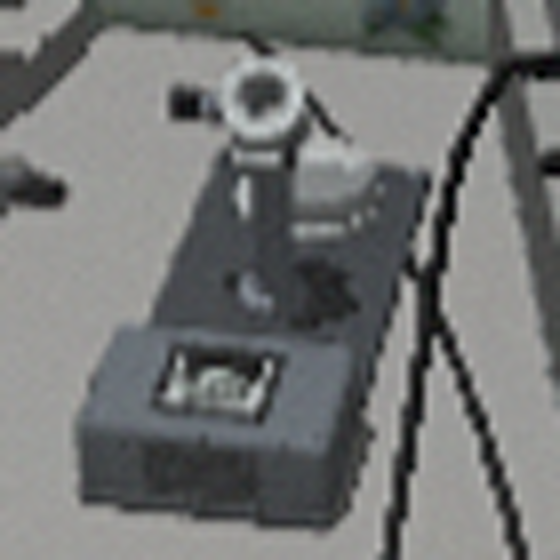

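View pics/b4.png

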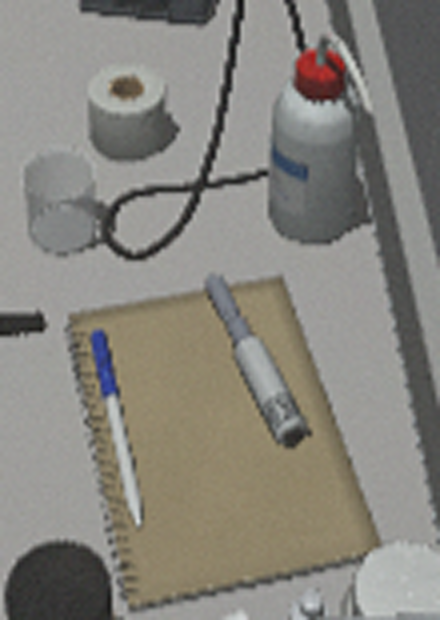

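The crops show the lamp's thin end (b2 at 230,272) pointing to +y, barrel from (335,240) to (463,205). The stand has the wheel in its grey housing (b1 at 570,280), the plunger knob on the robot side (b1 at 278,300), and the mouth at about (330,220).

Run:
```python
from h import *
t=load("a_top.npz");s=load("a_side.npz")
np.set_printoptions(precision=4,suppress=True)
C=cloud(t)
# lamp in top: crop offset (290,140)/5
reg=np.zeros((384,512),bool)
def b2(u,v): return 290+u/5-.4,140+v/5-.4
def b1(u,v): return 110+u/6-.4,160+v/6-.4
for n,(u,v) in dict(tip=(228,272),sh=(335,240),mid=(400,224),tail=(463,205)).items():
    uu,vv=b2(u,v); print(n,onplane(t,uu,vv,.019),C[int(round(vv)),int(round(uu))])
# lamp points by height
m=(C[...,2]>.016)&(C[...,2]<.026)&(C[...,1]<-.2)&(C[...,1]>-.42)&(C[...,0]>.42)&(C[...,0]<.56)
print(m.sum()); P=C[m]
c=np.median(P,0);print(P.min(0),P.max(0))
q,_,w=np.linalg.svd(P[:,:2]-P[:,:2].mean(0),full_matrices=False);print(P.mean(0),w[0],np.degrees(np.arctan2(w[0][0],w[0][1])))
# stand base
print("stand")
for n,(u,v) in dict(c1=(97,42),c2=(38,268),c3=(708,190),c4=(652,418),mouth=(330,222),knob=(278,303),dish=(148,170),ring=(568,278),win=(588,287)).items():
    uu,vv=b1(u,v); print(n,(uu,vv),C[int(round(vv)),int(round(uu))])
for n,(u,v) in dict(bottle=(b2(130,107)),film=(277,214),beaker=(312,231)).items():
    print(n,C[int(v),int(u)])
```

```text
tip [ 0.4612 -0.1903  0.019 ] [ 0.4611 -0.1892  0.022 ]
sh [ 0.4787 -0.2492  0.019 ] [ 0.4771 -0.2486  0.0254]
mid [ 0.4875 -0.2851  0.019 ] [ 0.4873 -0.2819  0.0337]
tail [ 0.4979 -0.32    0.019 ] [ 0.496  -0.3164  0.0282]
132
[ 0.4284 -0.3851  0.0161] [ 0.5274 -0.2004  0.0259]
[ 0.4766 -0.2568  0.0231] [-0.1819  0.9833] -10.48335461386328
stand
c1 (125.76666666666667, 166.6) [0.5353 0.3784 0.0148]
c2 (115.93333333333332, 204.26666666666665) [0.435  0.4057 0.0077]
c3 (227.6, 191.26666666666665) [0.4707 0.1024 0.0017]
c4 (218.26666666666668, 229.26666666666668) [0.3666 0.1289 0.0068]
mouth (164.6, 196.6) [0.4484 0.2488 0.1177]
knob (155.93333333333334, 210.1) [0.4166 0.2695 0.1209]
dish (134.26666666666665, 187.93333333333334) [0.4769 0.351  0.0308]
ring (204.26666666666668, 205.93333333333334) [0.4279 0.1608 0.0586]
win (207.6, 207.43333333333334) [0.4255 0.1515 0.0494]
bottle [ 0.5327 -0.1153  0.1533]
film [ 0.4072 -0.0323  0.0025]
beaker [ 0.3604 -0.1284  0.0027]
```

```bash
python3 -m jog '[[0,0,0,-0.05,-0.143],[0,-0.033,-0.036,-0.03,0],[0,-0.033,-0.036,0,0],[0,-0.033,-0.036,0,0],[0,-0.033,-0.036,0,0]]' 20; python3 -m jog '[[0,-0.033,-0.036,0,0],[0,-0.033,-0.036,0,0],[0,-0.033,-0.036,0,0],[0,-0.033,-0.036,0,0],[0,-0.033,-0.036,0,0]]'; python3 -m jog '[[0,-0.033,-0.036,0,0],[0,0,0,0,0]]'
python3 - <<'E'
from h import *
from workcell import *
o=get_obs();print(o["time"],o["tcp_pos"],o["orientation"],o["wrist_force"])
w=get_image("wrist");np.savez("c_w.npz",**w);cv2.imwrite("pics/c_w.png",w["color"][:,:,::-1])
E
```

```text
time: 0.78
tcp_pos: [0.3271, 0.4077, 0.2939]
orientation: [0.118, 0.993, -0.0, 0.0]
wrist_force: [1.0, -0.5, 0.1]
gripper_width: 0.0444
time: 1.4
tcp_pos: [0.4451, 0.1939, 0.2939]
orientation: [0.119, 0.993, 0.0, -0.0]
wrist_force: [0.5, 1.2, -0.1]
gripper_width: 0.0004
time: 1.65
tcp_pos: [0.4694, 0.1501, 0.2937]
orientation: [0.12, 0.993, -0.0, -0.0]
wrist_force: [-0.7, 0.4, -0.2]
gripper_width: 0.0001
1.65 [0.46935307 0.15013395 0.29369126] [ 1.20432081e-01  9.92721526e-01 -2.91194527e-04 -1.02591202e-05] [-0.71296702  0.43610753 -0.17877295]
```

View pics/c_w.png

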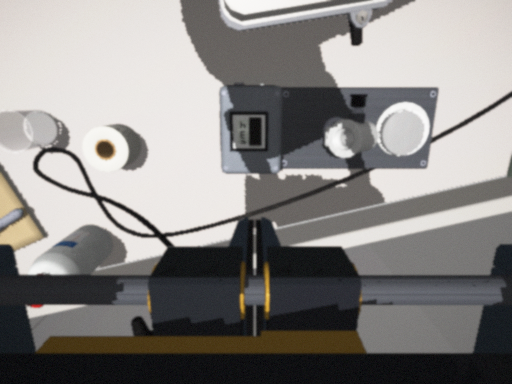

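Run:
```python
from h import *
w=load("c_w.npz");np.set_printoptions(precision=4,suppress=True)
crop(w,215,295,80,180,6,"pics/c1.png")
crop(w,280,445,80,180,4,"pics/c2.png")
g=w["color"][105:158,228:270,::-1];cv2.imwrite("pics/c3.png",cv2.rotate(cv2.resize(g,None,fx=10,fy=10,interpolation=cv2.INTER_CUBIC),cv2.ROTATE_180))
C=cloud(w)
for u,v in [(257,132),(245,132),(226,92),(226,168),(433,92),(433,165),(228,130),(240,90)]: print((u,v),C[v,u])
```

```text
(257, 132) [0.4284 0.1633 0.0551]
(245, 132) [0.4251 0.1489 0.0529]
(226, 92) [0.3738 0.138  0.0468]
(226, 168) [0.4641 0.1134 0.0461]
(433, 92) [0.4373 0.3995 0.0113]
(433, 165) [0.5384 0.3955 0.0008]
(228, 130) [0.4182 0.1284 0.045 ]
(240, 90) [0.3755 0.155  0.0448]
```

View pics/c1.png

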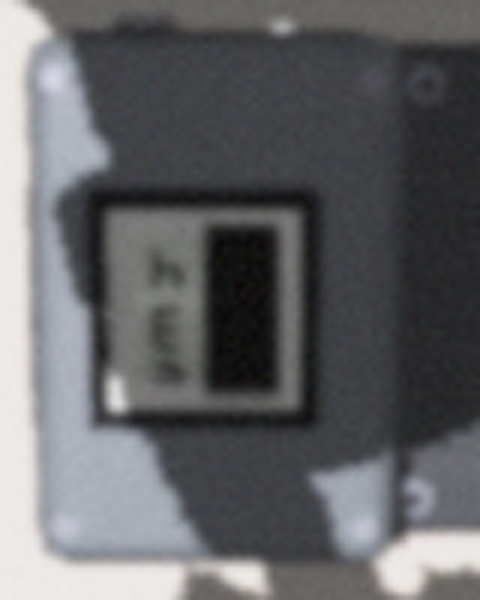

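View pics/c2.png

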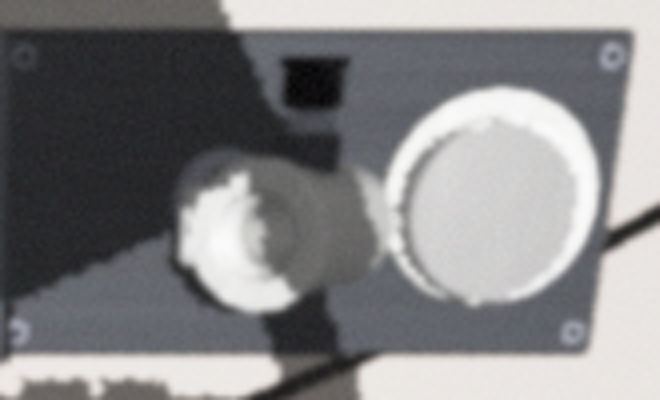

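View pics/c3.png

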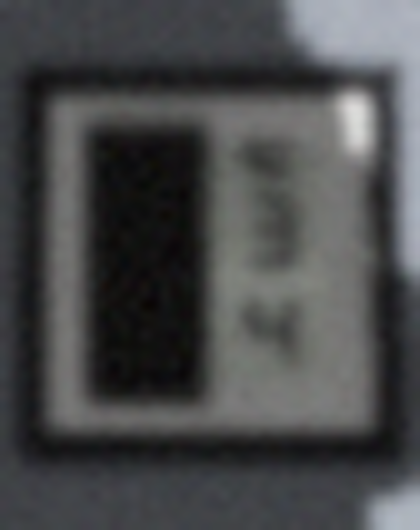

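c3 (turned 180°) suggests 2/3/4 with 3 at the middle. I'll go closer to read it.

```bash
python3 -m jog '[[0,0,0,0.05,0],[0,0,0,0.05,0],[0,0,0,0.05,0],[0,0,0,0,0]]'
python3 - <<'E'
from h import *
from workcell import *
o=get_obs();print(o["time"],o["tcp_pos"],o["orientation"],o["wrist_force"])
w=get_image("wrist");np.savez("d_w.npz",**w);cv2.imwrite("pics/d_w.png",w["color"][:,:,::-1])
for h,n in((.054,"top"),): print(proj(w,[.428,.161,.054]))
u,v=proj(w,[.428,.161,.054]).astype(int);
g=w["color"][max(0,v-50):v+50,u-60:u+40,::-1];cv2.imwrite("pics/d3.png",cv2.rotate(cv2.resize(g,None,fx=6,fy=6,interpolation=cv2.INTER_CUBIC),cv2.ROTATE_180))
E
```

```text
time: 2.2
tcp_pos: [0.4656, 0.1531, 0.1417]
orientation: [0.118, 0.993, -0.001, -0.003]
wrist_force: [0.4, -0.1, 1.2]
gripper_width: 0.0006
2.2 [0.46555249 0.15310275 0.1416773 ] [ 1.18065223e-01  9.93000584e-01 -9.10229597e-04 -3.10089174e-03] [ 0.3503129  -0.08293152  1.21611763]
[253.42454618 155.05705859]
```

View pics/d_w.png

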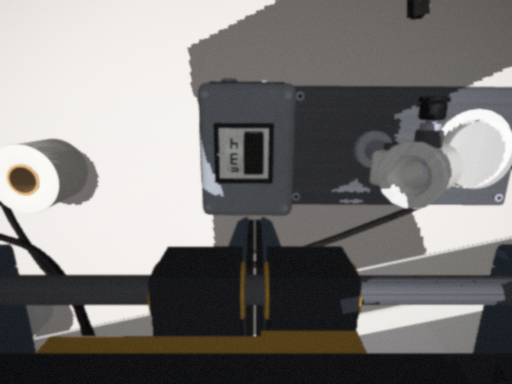

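View pics/d3.png

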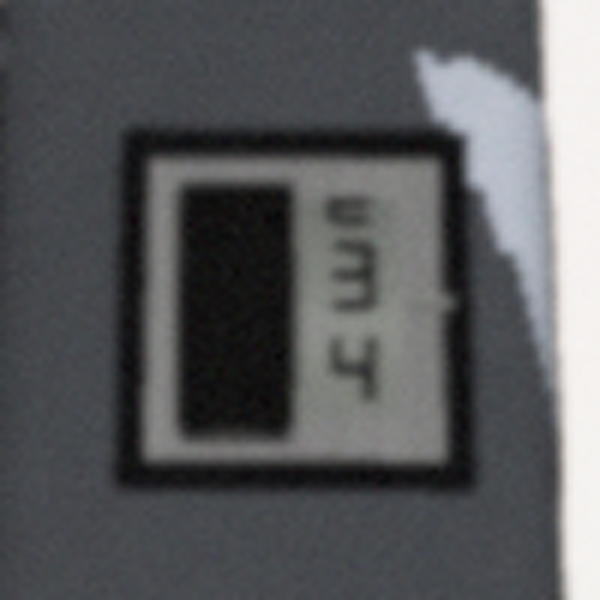

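```bash
python3 -m jog '[[0,-0.04,0,0,0],[0,0,0,0,0]]'
python3 - <<'E'
from h import *
from workcell import *
o=get_obs();print(o["time"],o["tcp_pos"],o["orientation"],o["wrist_force"])
w=get_image("wrist");np.savez("e_w.npz",**w)
c=-w["R"].T@w["t"];print("cam",c, "rel stand", (c-[.428,.161,.054])[:2]@np.array([.972,-.235]))
u,v=proj(w,[.428,.161,.054]).astype(int);print(u,v)
g=w["color"][max(0,v-50):v+50,u-60:u+40,::-1];cv2.imwrite("pics/e3.png",cv2.rotate(cv2.resize(g,None,fx=6,fy=6,interpolation=cv2.INTER_CUBIC),cv2.ROTATE_180))
C=cloud(w)
for du in range(-34,20,4): print(du,[ (round(float((C[v+dv,u+du]-[.428,.161,.054])[:2]@np.array([.972,-.235]))*1000),round(float(C[v+dv,u+du,2])*1000)) for dv in range(-24,25,6)])
E
```

```text
time: 2.5
tcp_pos: [0.5106, 0.1435, 0.1466]
orientation: [0.119, 0.993, 0.001, 0.003]
wrist_force: [0.2, 0.2, 0.8]
gripper_width: 0.0005
2.5 [0.51055883 0.14351443 0.14655794] [1.18786517e-01 9.92916405e-01 6.84140424e-04 2.51160157e-03] [0.15330386 0.2288403  0.77447747]
cam [0.4337899  0.16169402 0.31733753] rel stand 0.005464688114913135
251 92
-34 [(-19, 46), (-14, 45), (-10, 45), (-5, 46), (-1, 51), (4, 45), (8, 47), (13, 47), (17, 47)]
-30 [(-19, 46), (-14, 46), (-10, 46), (-5, 45), (-1, 47), (4, 47), (8, 46), (13, 46), (17, 45)]
-26 [(-19, 46), (-14, 47), (-10, 50), (-5, 53), (-1, 52), (4, 52), (8, 50), (13, 48), (17, 47)]
-22 [(-19, 46), (-14, 48), (-10, 51), (-5, 53), (-1, 52), (4, 53), (8, 50), (13, 48), (17, 47)]
-18 [(-18, 48), (-14, 46), (-10, 51), (-5, 52), (-1, 53), (4, 52), (8, 49), (13, 48), (18, 44)]
-14 [(-19, 45), (-14, 46), (-10, 50), (-5, 52), (-1, 52), (4, 52), (8, 51), (13, 49), (17, 45)]
-10 [(-19, 46), (-14, 49), (-10, 51), (-5, 55), (-1, 54), (4, 54), (8, 54), (13, 48), (17, 47)]
-6 [(-19, 46), (-14, 49), (-9, 52), (-5, 53), (-1, 53), (4, 55), (8, 54), (13, 50), (17, 45)]
-2 [(-19, 46), (-14, 49), (-9, 52), (-5, 53), (-1, 53), (4, 55), (8, 52), (13, 50), (17, 46)]
2 [(-19, 46), (-14, 49), (-9, 52), (-5, 53), (-1, 54), (4, 55), (8, 52), (13, 51), (17, 46)]
6 [(-19, 46), (-14, 49), (-9, 52), (-5, 53), (-1, 54), (4, 54), (8, 52), (13, 51), (17, 45)]
10 [(-18, 46), (-14, 49), (-9, 52), (-5, 54), (-1, 53), (4, 52), (8, 52), (13, 49), (17, 47)]
14 [(-19, 45), (-14, 46), (-10, 45), (-5, 47), (-1, 46), (4, 47), (8, 45), (13, 47), (18, 44)]
18 [(-18, 48), (-14, 47), (-10, 48), (-5, 48), (-1, 47), (4, 47), (8, 46), (13, 48), (17, 47)]
```

View pics/e3.png

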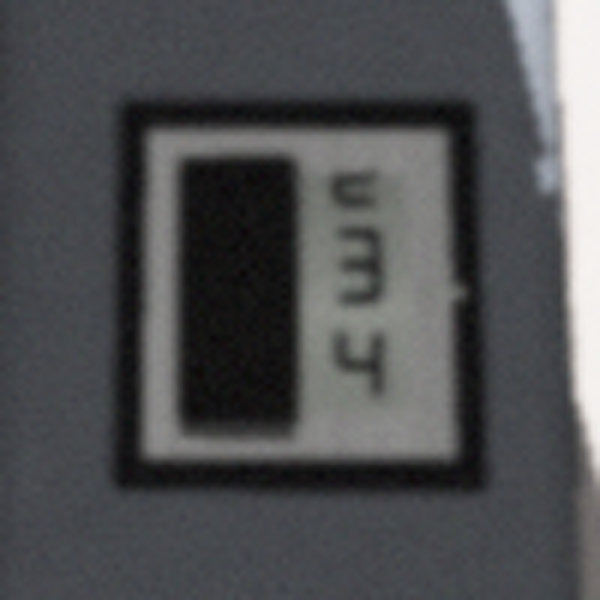

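The reading is 3, sitting about 10° past the index (centre at row 265 against the index at 293 in e3). 5 therefore needs about 62°, or 24 mm of rim.

```bash
python3 -m jog '[[0,0.048,-0.001,0,0],[0,0.048,-0.001,0.03,0],[0,0,0,0.04,0],[0,0,0,0.014,0],[0,0,0,0,0]]' 30; python3 -m jog '[[0,0,0,0.003,0],[0,0,0,0.001,0]]';python3 -m jog '[[0,0,0,0.001,0],[0,0,0,0,0]]'
```

```text
time: 3.18
tcp_pos: [0.4129, 0.1642, 0.0604]
orientation: [0.118, 0.993, -0.0, -0.0]
wrist_force: [-0.2, -0.4, 0.4]
gripper_width: 0.0004
time: 3.42
tcp_pos: [0.4138, 0.1641, 0.0567]
orientation: [0.119, 0.993, 0.0, 0.001]
wrist_force: [-0.6, 0.3, -0.1]
gripper_width: 0.0006
time: 3.68
tcp_pos: [0.4134, 0.1639, 0.0551]
orientation: [0.119, 0.993, 0.0, 0.0]
wrist_force: [0.6, 0.0, -0.1]
gripper_width: 0.0004
```

```bash
for i in 1 2; do :; done; python3 -m jog '[[0,0,0,0.001,0],[0,0,0,0,0]]'; python3 -m jog '[[0,0,0,0.001,0],[0,0,0,0,0]]'
```

```text
time: 3.92
tcp_pos: [0.4135, 0.1639, 0.0541]
orientation: [0.119, 0.993, 0.0, 0.0]
wrist_force: [-0.4, 0.1, 6.2]
gripper_width: 0.0004
time: 4.18
tcp_pos: [0.4142, 0.1639, 0.0537]
orientation: [0.119, 0.993, 0.0, 0.001]
wrist_force: [-1.2, -3.0, 24.3]
gripper_width: 0.0006
```

```bash
python3 -m jog '[[0,0,0,-0.0008,0],[0,-0.003,0,0,0],[0,-0.003,0,0,0]]'; python3 -m jog '[[0,-0.004,0,0,0],[0,-0.004,0,0,0],[0,0,0,0,0]]'
```

```text
time: 4.55
tcp_pos: [0.4195, 0.1624, 0.054]
orientation: [0.119, 0.993, 0.0, 0.0]
wrist_force: [-0.1, -0.4, 10.4]
gripper_width: 0.0007
time: 4.92
tcp_pos: [0.4275, 0.1605, 0.054]
orientation: [0.119, 0.993, 0.0, 0.0]
wrist_force: [-0.1, -1.7, 9.0]
gripper_width: 0.0005
```

```bash
python3 -m jog '[[0,-0.004,0,0,0],[0,-0.003,0,0,0],[0,-0.003,0,0,0],[0,0,0,-0.01,0],[0,0,0,-0.05,0]]'; python3 -m jog '[[0,-0.04,0,-0.03,0],[0,-0.035,0,0,0],[0,0,0,0,0]]'
cat > look.py <<'E'
from h import *
from workcell import *
import sys
o=get_obs();print(o["time"],o["tcp_pos"],o["orientation"],o["wrist_force"])
w=get_image("wrist");np.savez("cur_w.npz",**w)
u,v=proj(w,[.428,.161,.054]).astype(int);print(u,v)
g=w["color"][max(0,v-50):v+50,u-60:u+40,::-1];cv2.imwrite(sys.argv[1],cv2.rotate(cv2.resize(g,None,fx=6,fy=6,interpolation=cv2.INTER_CUBIC),cv2.ROTATE_180))
E
python3 look.py pics/f3.png
```

```text
time: 5.55
tcp_pos: [0.4351, 0.1579, 0.1131]
orientation: [0.119, 0.993, -0.001, -0.002]
wrist_force: [1.4, 0.4, 0.6]
gripper_width: 0.0005
time: 5.92
tcp_pos: [0.5116, 0.1401, 0.1445]
orientation: [0.119, 0.993, 0.0, 0.001]
wrist_force: [0.2, 0.2, -0.4]
gripper_width: 0.0003
5.925 [0.51157917 0.14013104 0.14448391] [1.19170753e-01 9.92873113e-01 2.69473543e-04 1.11406248e-03] [ 0.17611706  0.23073975 -0.41895139]
255 90
```

View pics/f3.png

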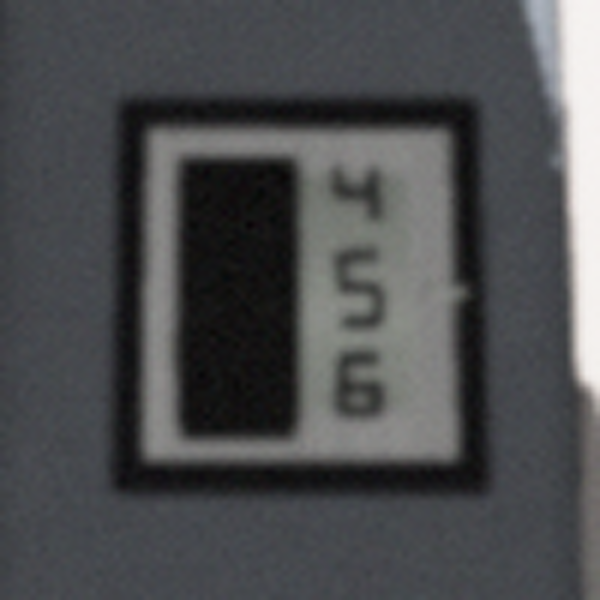

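5 stands at the index (f3: 4/5/6, with 5 at row 290 and the index line at 293). Next is the lamp.

```bash
python3 -m jog '[[0,0,0,-0.05,0],[0,0,0,-0.05,0],[0,-0.0064,-0.051,-0.02,0],[0,-0.0064,-0.051,0,0],[0,-0.0064,-0.051,0,0]]'; python3 -m jog '[[0.06,-0.0064,-0.051,0,0],[0.06,-0.0064,-0.051,0,0],[0.06,-0.0064,-0.051,0,0],[0.06,-0.0064,-0.051,0,0],[0.06,-0.0064,-0.051,0,0]]'; python3 -m jog '[[0.06,-0.0064,-0.051,0,0],[0.06,0,0,0,0.177],[0.06,0,0,0,0.177],[0.06,0,0,0,0.177],[0.06,0,0,0,0.177]]';python3 -m jog '[[0.06,0,0,0,0.177],[0.06,0,0,0,0.177],[0.06,0,0,0,0]]'
python3 - <<'E'
from h import *
from workcell import *
o=get_obs();print(o["time"],o["tcp_pos"],o["orientation"],o["wrist_force"],o["joint_positions"])
for n in("wrist","side"):
    w=get_image(n);np.savez(f"g_{n}.npz",**w);cv2.imwrite(f"pics/g_{n}.png",w["color"][:,:,::-1])
C=cloud(load("a_top.npz"))
m=(C[...,0]>.55)&(C[...,1]<-.15)&(C[...,1]>-.42);P=C[m]
for z in np.arange(0,.7,.1):
    q=P[(P[:,2]>z)&(P[:,2]<z+.1)];print(z,len(q),q[:,0].min() if len(q) else '')
E
```

```text
time: 6.6
tcp_pos: [0.4905, -0.0134, 0.2637]
orientation: [0.118, 0.993, 0.0, -0.0]
wrist_force: [0.1, 0.2, 0.4]
gripper_width: 0.0002
time: 7.22
tcp_pos: [0.4618, -0.2684, 0.2634]
orientation: [0.118, 0.993, 0.0, -0.001]
wrist_force: [0.7, 0.0, -0.6]
gripper_width: 0.0478
time: 7.85
tcp_pos: [0.4565, -0.3177, 0.2633]
orientation: [0.458, 0.889, 0.0, -0.001]
wrist_force: [0.4, 0.4, 0.4]
gripper_width: 0.0599
time: 8.22
tcp_pos: [0.4567, -0.318, 0.2634]
orientation: [0.605, 0.797, 0.0, -0.001]
wrist_force: [-0.1, -0.1, -0.4]
gripper_width: 0.0602
8.225 [ 0.45672272 -0.31795785  0.26341967] [ 6.04619487e-01  7.96514110e-01  8.97943852e-05 -7.35729759e-04] [-0.12323309 -0.05590425 -0.37394797] [-7.15508412e-01  3.51514357e-01  1.44467092e+00  8.39209909e-05
  1.34688749e+00 -9.87746901e-01]
0.0 1986 0.5509365008429439
0.1 998 0.5502506471499735
0.2 1321 0.5994734647366868
0.30000000000000004 1945 0.5994216243550219
0.4 2745 0.5993787337031471
0.5 3302 0.5994349511720095
0.6000000000000001 3838 0.5992417247403122
```

View pics/g_wrist.png

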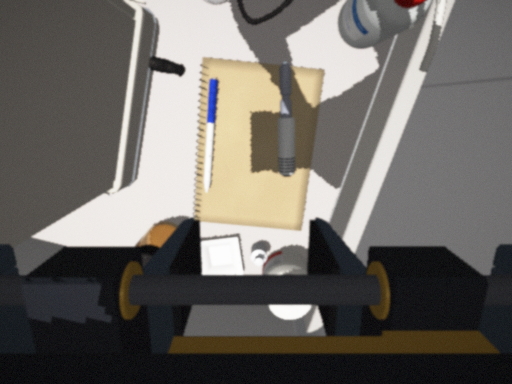

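View pics/g_side.png

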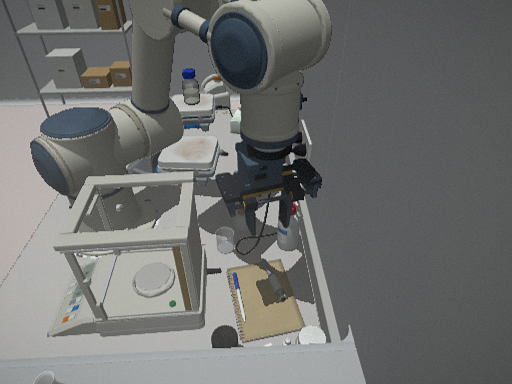

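Run:
```python
from h import *
np.set_printoptions(precision=4,suppress=True)
w=load("g_wrist.npz");crop(w,240,340,50,200,4,"pics/g1.png")
for n,(u,v) in dict(tip=(286,63),sh=(286.5,113),tail=(287,177)).items(): print(n,onplane(w,u,v,.019))
for f in ("a_top.npz","g_wrist.npz","a_side.npz"):
  C=cloud(load(f))
  m=(C[...,0]>.5)&(C[...,1]<-.2)&(C[...,1]>-.38);P=C[m]
  for z in np.arange(0.03,.25,.02):
    q=P[(P[:,2]>z)&(P[:,2]<z+.02)];print(f,round(z,2),len(q),np.percentile(q[:,0],[0,10,50]) if len(q) else '')
```

```text
tip [ 0.4595 -0.19    0.019 ]
sh [ 0.4769 -0.2445  0.019 ]
tail [ 0.5011 -0.3209  0.019 ]
a_top.npz 0.03 75 [0.5011 0.5789 0.5795]
a_top.npz 0.05 371 [0.5786 0.5792 0.5869]
a_top.npz 0.07 363 [0.5786 0.5815 0.5917]
a_top.npz 0.09 136 [0.5995 0.6001 0.6005]
a_top.npz 0.11 84 [0.5992 0.5998 0.6004]
a_top.npz 0.13 139 [0.5995 0.6001 0.6005]
a_top.npz 0.15 147 [0.5996 0.6001 0.6005]
a_top.npz 0.17 150 [0.5993 0.6    0.6005]
a_top.npz 0.19 140 [0.5996 0.6001 0.6005]
a_top.npz 0.21 156 [0.5996 0.6    0.6005]
a_top.npz 0.23 173 [0.5997 0.6001 0.6005]
g_wrist.npz 0.03 818 [0.5003 0.5788 0.5792]
g_wrist.npz 0.05 1861 [0.5783 0.5789 0.5797]
g_wrist.npz 0.07 3158 [0.5785 0.5828 0.5962]
g_wrist.npz 0.09 1473 [0.5987 0.5997 0.6001]
g_wrist.npz 0.11 1541 [0.5987 0.5996 0.6001]
g_wrist.npz 0.13 1754 [0.5988 0.5996 0.6001]
g_wrist.npz 0.15 2035 [0.5988 0.5996 0.6001]
g_wrist.npz 0.17 2330 [0.5985 0.5995 0.6001]
g_wrist.npz 0.19 2775 [0.5984 0.5995 0.6001]
g_wrist.npz 0.21 2782 [0.5986 0.5995 0.6001]
g_wrist.npz 0.23 2167 [0.5983 0.5994 0.6001]
a_side.npz 0.03 118 [0.5002 0.5788 0.5792]
a_side.npz 0.05 466 [0.5785 0.5791 0.5864]
a_side.npz 0.07 330 [0.5785 0.5829 0.5959]
a_side.npz 0.09 146 [0.5995 0.5998 0.6002]
a_side.npz 0.11 161 [0.5991 0.5998 0.6001]
a_side.npz 0.13 163 [0.5994 0.5997 0.6001]
a_side.npz 0.15 171 [0.5991 0.5997 0.6001]
a_side.npz 0.17 176 [0.5992 0.5996 0.6   ]
a_side.npz 0.19 192 [0.5993 0.5996 0.6001]
a_side.npz 0.21 197 [0.5993 0.5997 0.6001]
a_side.npz 0.23 210 [0.5991 0.5997 0.6   ]
```

View pics/g1.png

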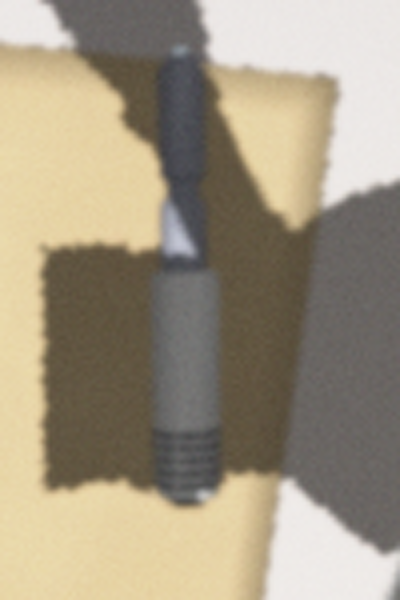

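```bash
python3 -m jog '[[0.07,0.0132,0.0254,0,0],[0.07,0,0,0.05,0],[0.07,0,0,0.05,0],[0.07,0,0,0.04,0],[0.07,0,0,0,0]]'
python3 - <<'E'
from h import *
from workcell import *
for n in("side","wrist"):
    w=get_image(n);np.savez(f"i_{n}.npz",**w);cv2.imwrite(f"pics/i_{n}.png",w["color"][:,:,::-1])
E
```

```text
time: 8.95
tcp_pos: [0.4767, -0.2982, 0.1216]
orientation: [0.604, 0.797, 0.0, -0.003]
wrist_force: [0.9, 0.1, -0.0]
gripper_width: 0.0696
```

View pics/i_side.png

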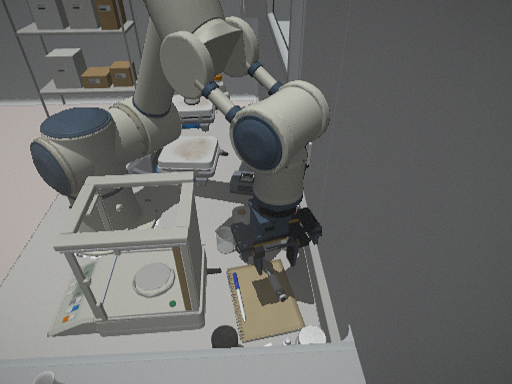

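View pics/i_wrist.png

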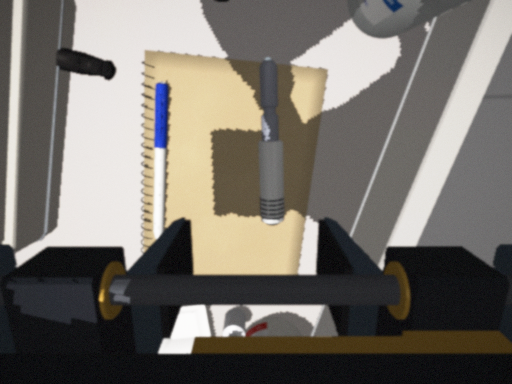

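Run:
```python
from h import *
np.set_printoptions(precision=4,suppress=True)
w=load("i_wrist.npz")
T=np.array([.4767,-.2982]);x=np.array([-.269,.963]);y=np.array([.963,.269])
for n,(u,v) in dict(tip=(268,60),sh=(270.5,142),tail=(272,222)).items():
    p=onplane(w,u,v,.019);print(n,p,(p[:2]-T)@x,(p[:2]-T)@y)
C=cloud(load("i_side.npz"))
m=(abs(C[...,0]-.29)<.02)&(C[...,1]<-.0)&(C[...,1]>-.42)&(C[...,2]>.33);print(C[m].min(0) if m.any() else 0)
```

```text
tip [ 0.4584 -0.1907  0.019 ] 0.10846386634292558 0.011265498990789283
sh [ 0.4782 -0.2511  0.019 ] 0.04499552433952403 0.01408787171850886
tail [ 0.4994 -0.3187  0.019 ] -0.025828413337546464 0.01640012464994684
[ 0.2704 -0.2601  0.5154]
```

```bash
python3 -m jog '[[0.07,0,0,0.05,-0.035],[0.07,0,0,0.04,0],[0.07,0,0,0.016,0],[0.07,0,0,0,0]]'; python3 -m jog '[[0.07,0,0,0.0025,0],[0.07,0,0,0,0]]'
```

```text
time: 9.55
tcp_pos: [0.4788, -0.2999, 0.0185]
orientation: [0.591, 0.807, -0.0, 0.0]
wrist_force: [-0.5, 0.3, -0.9]
gripper_width: 0.07
time: 9.8
tcp_pos: [0.4789, -0.3, 0.0164]
orientation: [0.591, 0.807, -0.0, 0.001]
wrist_force: [-0.4, 0.1, 0.2]
gripper_width: 0.07
```

```bash
python3 -m jog '[[0.07,0,0,0.003,0],[0.07,0,0,0.0005,0]]';  python3 -m jog '[[0.03,0,0,0,0],[0.018,0,0,0,0],[0.015,0,0,0,0],[0.015,0,0,0,0],[0.015,0,0,0,0]]' 15; python3 -m jog '[[0.015,0,0,0,0],[0.015,0,0,0,0]]'
```

```text
time: 10.05
tcp_pos: [0.4783, -0.2996, 0.0118]
orientation: [0.591, 0.807, -0.0, 0.0]
wrist_force: [1.0, 1.7, 0.3]
gripper_width: 0.07
time: 10.68
tcp_pos: [0.4783, -0.2996, 0.0117]
orientation: [0.591, 0.807, 0.0, 0.0]
wrist_force: [1.4, 1.0, -0.5]
gripper_width: 0.023
time: 10.92
tcp_pos: [0.4783, -0.2996, 0.0117]
orientation: [0.591, 0.807, -0.0, 0.0]
wrist_force: [0.4, 0.2, -0.6]
gripper_width: 0.02
```

```bash
python3 -m jog '[[0.015,0,0,-0.02,0],[0.015,0,0,-0.05,0],[0.015,0,0,-0.06,0],[0.015,0,0,-0.06,0],[0.015,0,0,-0.06,0]]';python3 -m jog '[[0.015,0,0,0,0]]'
python3 - <<'E'
from h import *
from workcell import *
for n in("side","wrist"):
    w=get_image(n);np.savez(f"j_{n}.npz",**w);cv2.imwrite(f"pics/j_{n}.png",w["color"][:,:,::-1])
E
```

```text
time: 11.55
tcp_pos: [0.4778, -0.2993, 0.2637]
orientation: [0.591, 0.807, -0.0, -0.0]
wrist_force: [0.7, -1.6, -0.7]
gripper_width: 0.0198
time: 11.68
tcp_pos: [0.4799, -0.3008, 0.2662]
orientation: [0.591, 0.807, -0.0, 0.004]
wrist_force: [0.1, 0.5, -2.2]
gripper_width: 0.0195
```

View pics/j_side.png

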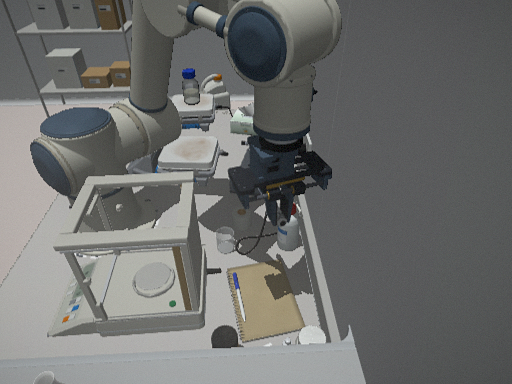

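View pics/j_wrist.png

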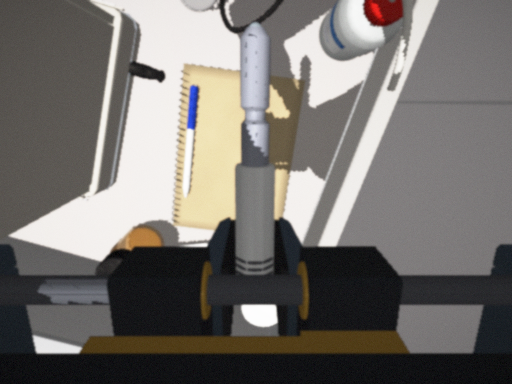

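The lamp is gripped and clear of the notebook, seen in the wrist picture from its tip at (255,25) to its barrel at (255,170–270). I'll measure its pose in the tool frame.

```bash
cat > lamp.py <<'E'
from h import *
from scipy.spatial.transform import Rotation as Ro
def lampfit(w,o,ushow=False):
    np.set_printoptions(precision=4,suppress=True)
    C=cloud(w);R=Ro.from_quat(o["orientation"]).as_matrix()
    Q=(C-o["tcp_pos"])@R   # tool frame
    m=(abs(Q[...,1])<.012)&(Q[...,0]>.018)&(Q[...,0]<.125)&(Q[...,2]<.12)&(Q[...,2]>-.05)&(w["range_z"]>0)
    m[255:]=False
    return Q,m
if __name__=="__main__":
    from workcell import *
    o=get_obs();w=get_image("wrist");np.savez("cur_w.npz",**w)
    Q,m=lampfit(w,o);P=Q[m]
    for a in np.arange(.018,.125,.006):
        q=P[(P[:,0]>a)&(P[:,0]<a+.006)]
        if len(q)>5:
            print(round(a+.003,3),len(q),"y",np.percentile(q[:,1],[3,50,97])*1000,"ztop",np.percentile(q[:,2],[5,20,50])*1000)
E
python3 lamp.py
```

```text
0.021 437 y [-8.9545  0.242   9.5066] ztop [-18.5251 -18.047  -17.062 ]
0.027 456 y [-9.3876  0.242   9.3615] ztop [-18.8421 -18.1878 -17.0562]
0.033 469 y [-9.2734  0.2422  9.2872] ztop [-18.7119 -18.1061 -17.0625]
0.039 476 y [-9.1952 -0.2334  9.202 ] ztop [-18.7194 -18.1127 -17.0987]
0.045 529 y [-9.0909  0.2467  9.5651] ztop [-18.5486 -17.9984 -16.901 ]
0.051 396 y [-7.1761  0.0131  7.2898] ztop [-15.8775 -14.8609 -13.7205]
0.057 352 y [-6.5621  0.2532  6.5779] ztop [-15.4282 -14.8098 -13.9137]
0.063 371 y [-6.4825  0.254   7.0023] ztop [-15.4462 -14.719  -13.7602]
0.069 330 y [-5.8996  0.258   6.4596] ztop [-15.2043 -14.1408 -12.9935]
0.075 320 y [-5.3802  0.2588  6.343 ] ztop [-15.0451 -14.133  -12.6702]
0.081 399 y [-6.2239  0.2562  6.7808] ztop [-15.4831 -14.6782 -13.8373]
0.087 416 y [-6.2325  0.2572  6.6769] ztop [-15.469  -14.9304 -13.8302]
0.093 439 y [-6.5625  0.2593  6.6834] ztop [-15.3102 -14.6561 -13.7323]
0.099 448 y [-6.3608  0.2597  6.8918] ztop [-15.5126 -14.703  -13.7234]
0.105 417 y [-6.0095  0.2612  6.5287] ztop [-15.3122 -14.5398 -13.5622]
0.111 127 y [-3.729   0.2703  4.2718] ztop [-13.3184 -12.5281 -11.3201]
```

```bash
cat > mouth.py <<'E'
from h import *
np.set_printoptions(precision=4,suppress=True)
M0=np.array([.4486,.2463,.130])
def fit(f,it=6):
    w=load(f) if isinstance(f,str) else f
    C=cloud(w);m=(np.linalg.norm(C-M0,axis=-1)<.03)&(w["range_z"]>0)
    P=C[m]
    n=np.array([-.235*.707,-.972*.707,.707]);c=M0.copy()
    for i in range(it):
        d=(P-c)@n; rad=np.linalg.norm((P-c)-np.outer(d,n),axis=1)
        k=(abs(d-np.median(d[rad<.02]) if i==0 else d)<(.005 if i<2 else .0025))&(rad<.021)&(rad>.0095)
        A=P[k]; c0=A.mean(0);q,s,v=np.linalg.svd(A-c0,full_matrices=False);n=v[2]*np.sign(v[2][2])
        # keep center, project
        c=c-n*((c-c0)@n)
    # refine center by best annulus: outer edge 19.5
    from scipy.optimize import minimize
    e1=np.cross(n,[0,0,1]);e1/=np.linalg.norm(e1);e2=np.cross(n,e1)
    d=(P-c)@n;k=abs(d)<.003;uv=np.c_[(P-c)[k]@e1,(P-c)[k]@e2]
    best=None
    for a in np.arange(-.006,.0061,.0005):
        for b in np.arange(-.006,.0061,.0005):
            r=np.hypot(uv[:,0]-a,uv[:,1]-b);s=((r<.0195)&(r>.008)).sum()-2*(r<.007).sum()-2*((r>.0205)).sum()
            if best is None or s>best[0]: best=(s,a,b)
    c=c+best[1]*e1+best[2]*e2
    return len(A),n,np.degrees(np.arctan2(-n[0],-n[1])),np.degrees(np.arcsin(n[2])),c
if __name__=="__main__":
    for f in("c_w.npz","d_w.npz","e_w.npz","a_top.npz","a_side.npz"): print(f,*fit(f))
    for f in("d_w.npz","e_w.npz","c_w.npz","a_top.npz"):
        C=cloud(load(f))
        # housing top plane points: z .040-.050 ; min-area rect
        m=(C[...,2]>.040)&(C[...,2]<.060)&(C[...,0]>.33)&(C[...,0]<.52)&(C[...,1]>.08)&(C[...,1]<.19)
        r=cv2.minAreaRect((C[m][:,:2]*1000).astype(np.float32));print(f,r)
E
python3 mouth.py
```

```text
c_w.npz 760 [-0.1696 -0.6822  0.7113] 13.958443961448271 45.33868343724559 [0.4489 0.2477 0.1307]
d_w.npz 2643 [-0.1708 -0.6852  0.7081] 13.996529647015947 45.078349868180524 [0.4489 0.2473 0.1304]
e_w.npz 3019 [-0.1694 -0.6868  0.7068] 13.851767668942196 44.977587804348495 [0.4493 0.2472 0.1304]
a_top.npz 112 [-0.1491 -0.6616  0.7349] 12.699859368171916 47.296710220102405 [0.4495 0.2481 0.1301]
a_side.npz 49 [-0.1277 -0.7311  0.6702] 9.904110033824535 42.08052355193172 [0.4498 0.2468 0.1294]
d_w.npz ((425.5191345214844, 155.89553833007812), (77.6787338256836, 108.63270568847656), 76.31249237060547)
e_w.npz ((426.46075439453125, 155.61614990234375), (77.53972625732422, 108.57225799560547), 76.40660095214844)
c_w.npz ((426.138671875, 155.84170532226562), (77.74639129638672, 109.85707092285156), 76.05885314941406)
a_top.npz ((426.161865234375, 155.60147094726562), (76.95960235595703, 110.10861206054688), 76.229736328125)
```

```bash
python3 -m jog '[[0.015,0.0472,0.0078,0,0],[0.015,0.0472,0.0078,0,0],[0.015,0.0472,0.0078,0,0],[0.015,0.0472,0.0078,0,0],[0.015,0.0472,0.0078,0,0]]';python3 -m jog '[[0.015,0.0472,0.0078,0,0],[0.015,0.0472,0.0078,0,0],[0.015,0.0472,0.0078,0,0],[0.015,0.0472,0.0078,0,0],[0.015,0,0,0,0.182]]';python3 -m jog '[[0.015,0,0,0,0.182],[0.015,0,0,0,0.183],[0.015,0,0,0,0],[0.015,0,0,0,0]]'
cat > pos.py <<'E'
from h import *
from workcell import *
from scipy.spatial.transform import Rotation as Ro
np.set_printoptions(precision=4,suppress=True)
M=np.array([.449,.2473,.1304]);ys=np.array([np.sin(np.radians(13.8)),np.cos(np.radians(13.8)),0]);xs=np.array([ys[1],-ys[0],0])
if __name__=="__main__":
    o=get_obs();R=Ro.from_quat(o["orientation"]).as_matrix();d=o["tcp_pos"]-M
    print("t",o["time"],"TCP rel mouth: h %.1f z %.1f lat %.1f mm"%(1000*d@ys,1000*d[2],1000*d@xs),"yaw err deg",np.degrees(np.arctan2(R[1,0],R[0,0]))-76.2,"F",o["wrist_force"]@np.c_[ys,[0,0,1],xs],"w",o["gripper_width"])
E
python3 pos.py;python3 lamp.py | tail -12
```

```text
time: 12.45
tcp_pos: [0.4431, -0.0612, 0.2601]
orientation: [0.591, 0.807, -0.001, -0.001]
wrist_force: [-0.2, -0.0, -1.0]
gripper_width: 0.0198
time: 13.08
tcp_pos: [0.4156, 0.1291, 0.2601]
orientation: [0.662, 0.75, -0.001, -0.001]
wrist_force: [0.0, -0.1, -0.7]
gripper_width: 0.0203
time: 13.58
tcp_pos: [0.4169, 0.1265, 0.261]
orientation: [0.786, 0.619, -0.001, -0.0]
wrist_force: [0.2, -0.2, -0.5]
gripper_width: 0.0196
t 13.575 TCP rel mouth: h -124.9 z 130.6 lat -2.4 mm yaw err deg 0.24373107798007254 F [-0.1364 -0.4837  0.2882] w 0.019621711138933507
0.045 527 y [-8.9809  0.3336  9.6381] ztop [-18.6533 -18.0318 -16.8805]
0.051 396 y [-6.9505 -0.1373  6.8664] ztop [-16.0439 -14.8348 -13.733 ]
0.057 349 y [-6.5076  0.339   6.64  ] ztop [-15.5601 -14.8058 -13.8279]
0.063 371 y [-6.4185  0.3399  7.1545] ztop [-15.4731 -14.7638 -13.7995]
0.069 332 y [-5.8217  0.3437  6.5312] ztop [-14.9123 -14.1823 -12.7754]
0.075 343 y [-5.6073  0.345   6.2917] ztop [-15.1701 -14.2389 -12.8862]
0.081 375 y [-6.0571  0.3439  6.8903] ztop [-15.2556 -14.7014 -13.7625]
0.087 419 y [-6.1244  0.3439  6.5572] ztop [-15.4026 -14.7709 -13.8745]
0.093 437 y [-6.4781  0.344   6.8079] ztop [-15.3566 -14.6657 -13.6315]
0.099 454 y [-6.1989  0.3454  6.9244] ztop [-15.4075 -14.7566 -13.8048]
0.105 413 y [-5.9249  0.3457  6.6255] ztop [-15.3328 -14.5516 -13.4931]
0.111 128 y [-3.635   0.354   4.3461] ztop [-13.2649 -12.3736 -11.2383]
```

```bash
python3 -m jog '[[0.015,-0.003,0.0022,0.04,-0.004],[0.015,0,0,0.05,0],[0.015,0,0,0.04,0],[0.015,0,0,0.008,0],[0.015,0,0,0,0]]' 15; python3 pos.py
python3 - <<'E'
from h import *
from workcell import *
for n in("side","wrist"):
    w=get_image(n);np.savez(f"k_{n}.npz",**w)
    if n=="wrist": cv2.imwrite("pics/k_wrist.png",w["color"][:,:,::-1])
    else: crop(w,200,320,110,210,6,"pics/k_side.png")
E
```

```text
time: 14.25
tcp_pos: [0.419, 0.1232, 0.1242]
orientation: [0.785, 0.619, -0.0, -0.0]
wrist_force: [-0.4, 0.3, -0.7]
gripper_width: 0.0198
t 14.25 TCP rel mouth: h -127.6 z -6.2 lat 0.4 mm yaw err deg 0.2797718691849269 F [ 0.2344 -0.7094 -0.4926] w 0.019818997357961027
```

View pics/k_side.png

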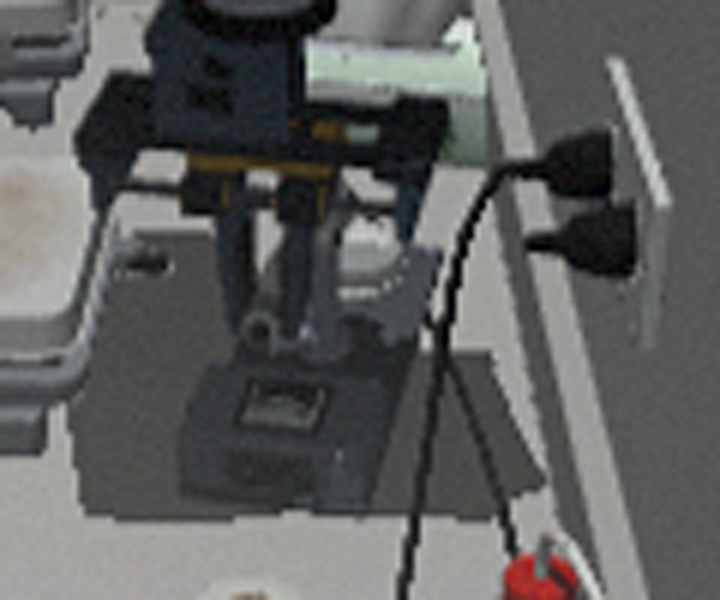

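View pics/k_wrist.png

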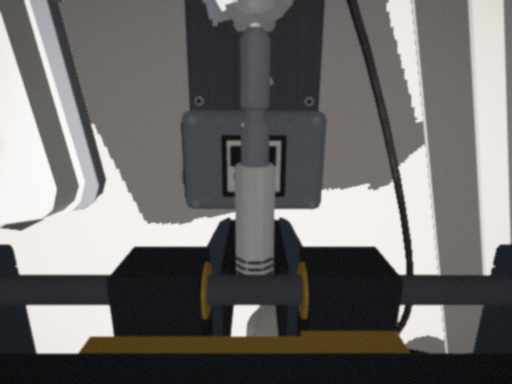

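```bash
python3 -m jog '[[0.015,0.01,-0.0007,0.0014,0],[0.015,0.006,0,0,0],[0.015,0.003,0,0,0],[0.015,0,0,0,0]]' 15; python3 pos.py; python3 -m jog '[[0.015,0.002,0,0,0],[0.015,0,0,0,0]]'; python3 pos.py;  python3 -m jog '[[0.015,0.0015,0,0,0],[0.015,0,0,0,0]]'; python3 pos.py
```

```text
time: 14.85
tcp_pos: [0.4227, 0.1422, 0.1225]
orientation: [0.786, 0.619, 0.0, 0.0]
wrist_force: [-0.4, 0.8, 0.7]
gripper_width: 0.0199
t 14.85 TCP rel mouth: h -108.3 z -7.9 lat -0.4 mm yaw err deg 0.24621347429899743 F [ 0.6444  0.6915 -0.5498] w 0.019930024155907493
time: 15.1
tcp_pos: [0.423, 0.1438, 0.1224]
orientation: [0.786, 0.619, 0.0, 0.0]
wrist_force: [0.7, 0.6, 0.1]
gripper_width: 0.0197
t 15.1 TCP rel mouth: h -106.7 z -8.0 lat -0.5 mm yaw err deg 0.21808007866457046 F [0.7521 0.1368 0.5133] w 0.01965997572580886
time: 15.35
tcp_pos: [0.4234, 0.1453, 0.1223]
orientation: [0.786, 0.619, 0.0, 0.0]
wrist_force: [1.0, 0.6, 1.1]
gripper_width: 0.0199
t 15.35 TCP rel mouth: h -105.2 z -8.1 lat -0.6 mm yaw err deg 0.2212547144845587 F [0.7795 1.0524 0.8212] w 0.01993994527162679
```

```bash
python3 -m jog '[[0.015,0.001,0,0,0],[0.015,0,0,0,0]]' 6; python3 pos.py; python3 -m jog '[[0.015,0.0008,0,-0.006,0],[0.015,0.0006,0,-0.006,0],[0.015,0.0008,0,-0.006,0],[0.015,0,0,0,0]]'; python3 pos.py; python3 lamp.py
```

```text
time: 15.6
tcp_pos: [0.4235, 0.1462, 0.1223]
orientation: [0.786, 0.619, -0.0, -0.0]
wrist_force: [0.1, 0.2, -0.2]
gripper_width: 0.0199
t 15.6 TCP rel mouth: h -104.2 z -8.1 lat -0.7 mm yaw err deg 0.22372719220282988 F [ 0.256  -0.1801  0.0705] w 0.019936802175780723
time: 16.1
tcp_pos: [0.4244, 0.1485, 0.1409]
orientation: [0.786, 0.619, 0.001, 0.0]
wrist_force: [0.3, -0.2, -1.2]
gripper_width: 0.0201
t 16.1 TCP rel mouth: h -101.8 z 10.5 lat -0.4 mm yaw err deg 0.2272582764061326 F [-0.1552 -1.2127  0.3231] w 0.020076322437238364
0.021 444 y [-9.0495  0.3291  9.2136] ztop [-15.0144 -14.2549 -13.13  ]
0.027 449 y [-9.0782 -0.169   9.2203] ztop [-14.0396 -13.3768 -12.1455]
0.033 477 y [-10.4521  -0.1649   9.6998] ztop [-13.0242 -12.378  -11.0634]
0.039 483 y [-9.4955  0.3376  9.6662] ztop [-12.042  -11.2966 -10.0314]
0.045 504 y [-10.6589  -0.156    9.6458] ztop [-10.9636 -10.2261  -8.6757]
0.051 328 y [-6.3408  0.3479  6.5738] ztop [-8.0062 -6.0914 -5.0367]
0.057 315 y [-6.323  -0.1478  6.5492] ztop [-5.5271 -4.7904 -3.9234]
0.063 322 y [-6.3083  0.3554  6.5134] ztop [-4.6301 -3.8892 -2.8805]
0.069 259 y [-5.1991 -0.1389  5.1589] ztop [-3.366  -2.1991 -0.4999]
0.075 332 y [-6.2808  0.3624  6.5068] ztop [-1.9176 -1.1285 -0.1679]
0.081 332 y [-6.7731  0.364   7.0427] ztop [-1.532  -0.8139  0.1363]
0.087 381 y [-6.7857  0.3695  9.0167] ztop [-0.4683  0.1872  1.4285]
0.093 555 y [-11.074    0.3701  11.3035] ztop [0.7054 1.7027 4.1345]
0.099 586 y [-11.2857  -0.1115  11.4241] ztop [1.6134 2.6526 5.4683]
0.105 594 y [-11.4284  -0.5954  11.5111] ztop [2.9429 3.9903 6.3314]
0.111 874 y [-11.0904   0.3745  11.2143] ztop [-1.6844 -0.5427  1.2058]
0.117 463 y [-10.6596   0.4507  11.1576] ztop [-2.4774 -1.6597  0.0275]
0.123 401 y [-11.2461  -0.0955  11.0813] ztop [ 7.2588  8.5522 10.6264]
```

The pivoting works: the lamp is pitched about 9.5° with the tip held in the mouth. I'll continue the arc.

```bash
python3 -m jog '[[0.015,0.0015,0,-0.006,0],[0.015,0.0017,0,-0.006,0],[0.015,0.002,0,-0.0054,0],[0.015,0.0025,0,-0.0055,0],[0.015,0.0027,0,-0.0053,0]]'; python3 -m jog '[[0.015,0.0028,0,-0.0052,0],[0.015,0,0,0,0]]'; python3 pos.py; python3 lamp.py | head -9;  python3 -m jog '[[0.015,0.0034,0,-0.0046,0],[0.015,0.0038,0,-0.0044,0],[0.015,0.0042,0,-0.0044,0],[0.015,0,0,0,0]]'; python3 pos.py; python3 lamp.py|head -9
```

```text
time: 16.77
tcp_pos: [0.4266, 0.1586, 0.1689]
orientation: [0.786, 0.619, 0.0, 0.0]
wrist_force: [1.5, -2.7, 0.2]
gripper_width: 0.0202
time: 17.02
tcp_pos: [0.4274, 0.1615, 0.1741]
orientation: [0.786, 0.619, 0.0, 0.0]
wrist_force: [-0.3, -0.4, -0.5]
gripper_width: 0.02
t 17.025 TCP rel mouth: h -88.5 z 43.7 lat -0.6 mm yaw err deg 0.2342490736522933 F [-0.4483 -0.4789 -0.1956] w 0.01997807029446273
0.021 457 y [-8.9699  0.3639  9.2071] ztop [-7.304  -5.9235 -4.2492]
0.027 448 y [-9.0907 -0.1594  9.2783] ztop [-3.873  -2.6561 -0.7183]
0.033 437 y [-9.1202  0.3798  9.3635] ztop [-0.2589  0.731   2.5602]
0.039 416 y [-9.1942  0.3873  9.4379] ztop [3.0604 4.3199 5.8083]
0.045 329 y [-6.5483 -0.1524  6.7822] ztop [ 6.1219  7.7118 12.1494]
0.051 274 y [-6.591   0.1295  6.8339] ztop [13.608 14.657 16.371]
0.057 251 y [-6.0046  0.4193  6.2616] ztop [17.0092 18.232  19.4222]
0.063 213 y [-5.5024  0.4335  6.3805] ztop [20.4968 23.4969 25.0807]
0.069 251 y [-6.0818  0.4372  7.0541] ztop [24.2672 25.0893 26.2896]
time: 17.58
tcp_pos: [0.4301, 0.1727, 0.1874]
orientation: [0.786, 0.619, 0.0, 0.0]
wrist_force: [-0.3, -0.3, -1.3]
gripper_width: 0.0199
t 17.575 TCP rel mouth: h -77.0 z 57.0 lat -0.6 mm yaw err deg 0.24442728855702 F [-0.3638 -1.3472 -0.1701] w 0.019922093031826446
0.021 462 y [-9.226   0.3831  9.5426] ztop [-2.1284 -0.8578  1.3318]
0.027 429 y [-8.9304  0.3901  9.1546] ztop [2.515  4.1275 6.1583]
0.033 414 y [-8.975   0.1224  9.5405] ztop [ 7.5821  8.8115 11.0255]
0.039 348 y [-7.5088  0.4132  7.7802] ztop [12.1015 13.56   15.8456]
0.045 247 y [-6.2754  0.4323  6.5455] ztop [21.2425 22.7433 24.5458]
0.051 232 y [-5.7264 -0.1545  6.    ] ztop [26.2405 27.801  29.3576]
0.057 208 y [-5.9435  0.4607  6.2644] ztop [32.1424 34.8705 36.5804]
0.063 245 y [-6.6437  0.4684  8.9342] ztop [35.9695 37.3898 39.455 ]
0.069 319 y [-11.1919  -0.148   11.0607] ztop [41.2498 42.8024 45.8777]
```

```bash
python3 -m jog '[[0.015,0.0033,0,-0.003,0],[0.015,0.0033,0,-0.0027,0],[0.015,0.0014,0,0.0014,0],[0.015,0.0014,0,0.0014,0],[0.015,0,0,0,0]]'; python3 pos.py; python3 lamp.py|head -6
python3 - <<'E'
from h import *
from workcell import *
w=get_image("wrist");cv2.imwrite("pics/l_wrist.png",w["color"][:,:,::-1])
w=get_image("side");crop(w,200,320,110,210,6,"pics/l_side.png")
E
```

```text
time: 18.25
tcp_pos: [0.432, 0.1815, 0.1898]
orientation: [0.786, 0.619, -0.0, -0.0]
wrist_force: [1.8, -0.1, -1.2]
gripper_width: 0.0201
t 18.25 TCP rel mouth: h -68.0 z 59.4 lat -0.8 mm yaw err deg 0.22304282697056976 F [ 0.2876 -1.2224  1.7474] w 0.020073731922153934
0.021 456 y [-8.9291  0.3299  9.55  ] ztop [0.4446 1.885  4.4619]
0.027 428 y [-9.24   -0.2221  9.3218] ztop [ 6.1384  7.6933 10.1908]
0.033 398 y [-8.7178  0.3524  9.2986] ztop [11.4629 13.1878 15.5731]
0.039 298 y [-6.4328  0.3655  6.5327] ztop [17.0969 18.734  24.8082]
0.045 242 y [-6.5682  0.0809  6.7139] ztop [27.4803 29.1925 31.2952]
0.051 212 y [-5.5009  0.403   6.2926] ztop [32.8507 34.3939 38.3806]
```

View pics/l_wrist.png

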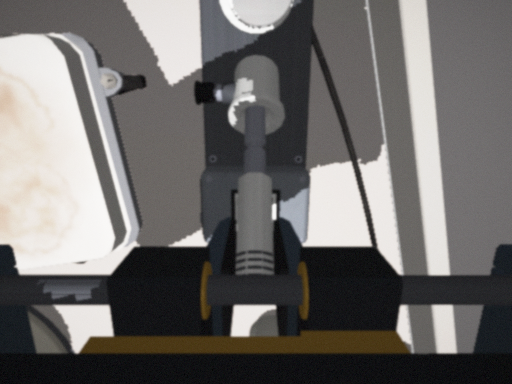

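```bash
python3 -m jog '[[0.015,0.0014,0.0004,0.0014,0],[0.015,0.0014,0,0.0014,0],[0.015,0,0,0,0]]'; python3 pos.py; python3 lamp.py|head -4; python3 -m jog '[[0.015,0,0,0,0],[0.015,0.0021,0,0.0021,0],[0.015,0.0021,0,0.0021,0],[0.015,0.0021,0,0.0021,0],[0.015,0,0,0,0]]' 25; python3 pos.py; python3 lamp.py|head -4
```

```text
time: 18.77
tcp_pos: [0.433, 0.1841, 0.1871]
orientation: [0.786, 0.619, -0.0, -0.0]
wrist_force: [0.6, 0.7, -0.2]
gripper_width: 0.02
t 18.775 TCP rel mouth: h -65.2 z 56.7 lat -0.5 mm yaw err deg 0.22809544541509297 F [ 0.8585 -0.1957  0.4094] w 0.020042472827629894
0.021 451 y [-8.8998 -0.1862  9.3069] ztop [0.2256 1.8835 4.4632]
0.027 437 y [-9.1274  0.3736  9.2795] ztop [ 5.9234  7.7986 10.2376]
0.033 393 y [-9.1484  0.3856  9.4034] ztop [11.4777 13.0759 15.5912]
0.039 299 y [-6.3872  0.3996  6.6173] ztop [16.9661 18.4782 24.9249]
time: 19.45
tcp_pos: [0.4349, 0.1904, 0.1809]
orientation: [0.786, 0.619, 0.0, 0.0]
wrist_force: [2.9, -0.9, -0.6]
gripper_width: 0.02
t 19.45 TCP rel mouth: h -58.6 z 50.5 lat -0.1 mm yaw err deg 0.21891684628528196 F [-0.1621 -0.6274  3.0451] w 0.01996218093387286
0.021 461 y [-8.9278  0.3685  9.7016] ztop [0.2374 1.9775 4.5328]
0.027 433 y [-8.9656  0.3883  9.8002] ztop [ 6.0243  7.6301 10.1393]
0.033 397 y [-8.5544  0.3924  9.3834] ztop [11.3083 13.0509 15.7405]
0.039 294 y [-5.7693  0.4179  7.2518] ztop [17.0911 18.4129 25.0481]
```

```bash
python3 -m jog '[[0.015,0.0025,0,0.0025,0],[0.015,0.0025,0,0.0025,0],[0.015,0.0025,0,0.0025,0],[0.015,0,0,0,0]]' 25; python3 pos.py; python3 -m jog '[[0.015,0.0025,0,0.0025,0],[0.015,0.0025,0,0.0025,0],[0.015,0.0025,0,0.0025,0],[0.015,0,0,0,0]]'; python3 pos.py; python3 lamp.py|head -4
```

```text
time: 20.0
tcp_pos: [0.4364, 0.1978, 0.1732]
orientation: [0.786, 0.619, 0.0, -0.0]
wrist_force: [5.4, 1.1, -2.6]
gripper_width: 0.0198
t 20.0 TCP rel mouth: h -51.1 z 42.8 lat -0.4 mm yaw err deg 0.22772659913852067 F [ 2.398  -2.6088  5.0113] w 0.019768660837299126
time: 20.5
tcp_pos: [0.4381, 0.205, 0.1657]
orientation: [0.786, 0.619, 0.0, -0.0]
wrist_force: [3.8, 0.3, -0.4]
gripper_width: 0.0197
t 20.5 TCP rel mouth: h -43.6 z 35.3 lat -0.5 mm yaw err deg 0.22970376642552992 F [ 1.1957 -0.4463  3.6197] w 0.01972750515935489
0.021 469 y [-8.8903  0.382   9.6818] ztop [0.1633 1.7389 4.3809]
0.027 434 y [-8.935   0.3976  9.9227] ztop [5.8757 7.4581 9.9217]
0.033 453 y [-9.1874  0.4049 10.0014] ztop [11.4828 13.2252 15.9726]
0.039 428 y [-11.0458   0.122   10.9288] ztop [16.8737 19.3518 26.5086]
```

```bash
python3 -m jog '[[0.015,0.0025,0,0.0025,0],[0.015,0.0025,0,0.0025,0],[0.015,0.002,0,0.002,0],[0.015,0,0,0,0]]' 25; python3 pos.py; python3 -m jog '[[0.015,0.0012,0,0.0012,0],[0.015,0,0,0,0]]'; python3 pos.py;python3 -m jog '[[0.015,0.0008,0,0.0008,0],[0.015,0,0,0,0]]'; python3 pos.py; python3 lamp.py|head -4
python3 - <<'E'
from h import *
from workcell import *
w=get_image("wrist");cv2.imwrite("pics/m_wrist.png",w["color"][:,:,::-1]);crop(w,190,320,60,290,4*0.6,"pics/m1.png");np.savez("m.npz",**w)
E
```

```text
time: 21.05
tcp_pos: [0.4399, 0.2119, 0.1587]
orientation: [0.786, 0.619, 0.0, -0.0]
wrist_force: [4.6, 2.1, -0.4]
gripper_width: 0.0197
t 21.05 TCP rel mouth: h -36.5 z 28.3 lat -0.4 mm yaw err deg 0.22801912866228236 F [ 3.1784 -0.4019  3.9488] w 0.019707928475784644
time: 21.3
tcp_pos: [0.4401, 0.213, 0.1576]
orientation: [0.786, 0.619, 0.0, -0.0]
wrist_force: [4.5, 3.6, -0.2]
gripper_width: 0.0193
t 21.3 TCP rel mouth: h -35.4 z 27.2 lat -0.5 mm yaw err deg 0.21647422626011803 F [ 4.554  -0.1554  3.5445] w 0.019348110577601788
time: 21.55
tcp_pos: [0.4403, 0.2137, 0.1569]
orientation: [0.786, 0.619, 0.0, -0.0]
wrist_force: [5.4, 2.2, -0.1]
gripper_width: 0.0195
t 21.55 TCP rel mouth: h -34.7 z 26.5 lat -0.4 mm yaw err deg 0.21706972983679407 F [ 3.4632 -0.1415  4.7145] w 0.019467534185256614
0.021 462 y [-8.8913  0.3728  9.6568] ztop [0.1093 1.6696 4.0369]
0.027 463 y [-10.4703   0.376   10.3209] ztop [5.4461 7.3471 9.8668]
0.033 485 y [-10.7611   0.3908  11.0499] ztop [11.4732 13.1545 16.1131]
0.039 367 y [-11.1012   0.4006  10.9866] ztop [16.418  18.5486 22.938 ]
```

View pics/m_wrist.png

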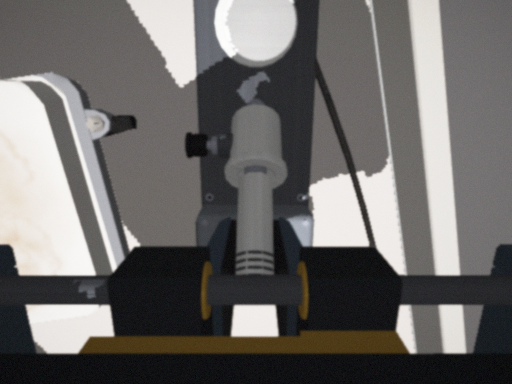

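```bash
for k in 1; do python3 -m jog '[[0.015,0.0007,0,0.0007,0],[0.015,0,0,0,0]]'; python3 pos.py;python3 -m jog '[[0.015,0.0007,0,0.0007,0],[0.015,0,0,0,0]]'; python3 pos.py; done
```

```text
time: 21.9
tcp_pos: [0.4405, 0.2143, 0.1562]
orientation: [0.786, 0.619, 0.0, -0.0]
wrist_force: [4.4, 2.4, 1.7]
gripper_width: 0.0198
t 21.9 TCP rel mouth: h -34.1 z 25.8 lat -0.4 mm yaw err deg 0.22299381947154018 F [3.3328 1.6878 3.6709] w 0.019785153623651016
time: 22.15
tcp_pos: [0.4404, 0.2143, 0.1558]
orientation: [0.786, 0.619, -0.0, 0.0]
wrist_force: [3.0, -5.7, 10.7]
gripper_width: 0.0198
t 22.15 TCP rel mouth: h -34.1 z 25.4 lat -0.4 mm yaw err deg 0.2348595655965937 F [-4.8496 10.7466  4.2597] w 0.019801133677604478
```

```bash
python3 -m jog '[[0.015,0.0006,0,0.0006,0],[0.015,0,0,0,0]]'; python3 pos.py
python3 - <<'E'
from h import *
from workcell import *
w=get_image("wrist");crop(w,170,340,70,290,2.7,"pics/n1.png");np.savez("n.npz",**w)
E
```

```text
time: 22.4
tcp_pos: [0.4404, 0.2143, 0.1553]
orientation: [0.786, 0.619, -0.001, 0.001]
wrist_force: [1.8, -11.3, 17.1]
gripper_width: 0.0196
t 22.4 TCP rel mouth: h -34.1 z 24.9 lat -0.5 mm yaw err deg 0.24434793511902342 F [-10.5085  17.1122   4.4714] w 0.01957166481412549
```

View pics/n1.png

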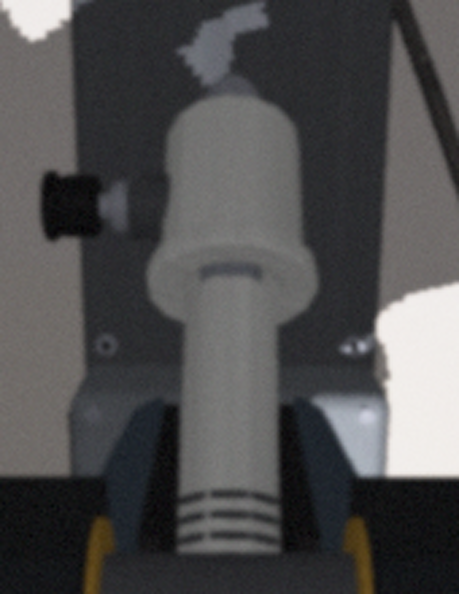

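```bash
python3 -m jog '[[0.015,-0.0006,0,-0.0006,0],[0.03,0,0,0,0],[0.04,0,0,0,0],[0.04,0,0,0,0]]' 5; python3 pos.py; python3 lamp.py|head -4
python3 - <<'E'
from h import *
from workcell import *
w=get_image("wrist");crop(w,170,340,70,290,2.7,"pics/o1.png");np.savez("o.npz",**w)
E
```

```text
time: 22.95
tcp_pos: [0.4401, 0.2148, 0.1553]
orientation: [0.786, 0.619, -0.0, -0.0]
wrist_force: [-0.4, 0.2, 1.3]
gripper_width: 0.0397
t 22.95 TCP rel mouth: h -33.7 z 24.9 lat -0.9 mm yaw err deg 0.2249036599142613 F [ 0.1009  1.2589 -0.4518] w 0.03970687222019218
0.021 470 y [-8.1367  1.4501 10.8297] ztop [-0.649   0.9617  3.4339]
0.027 465 y [-10.5734   0.9303  10.9679] ztop [5.1207 6.5641 9.3414]
0.033 494 y [-10.7583   0.3787  11.0952] ztop [10.305  12.2617 15.0715]
0.039 347 y [-11.1257   0.4029  10.8838] ztop [15.5978 16.5986 18.8569]
```

View pics/o1.png

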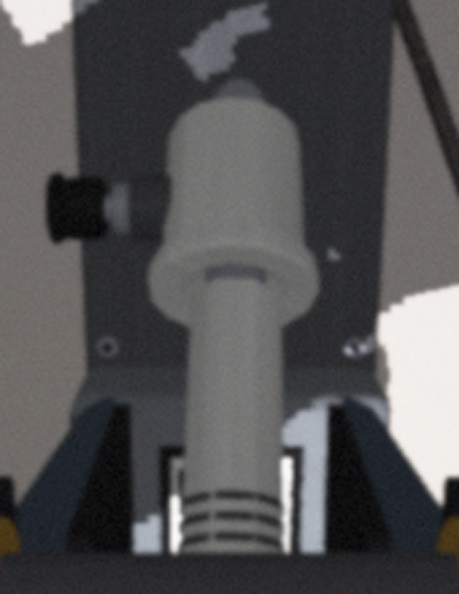

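```bash
cat > gap.py <<'E'
from h import *
from pos import M,ys,xs
import sys
np.set_printoptions(precision=1,suppress=True,linewidth=200)
n=np.array([-ys[0],-ys[1],1])/2**.5; p=np.array([ys[0],ys[1],1])/2**.5
def run(w,u0=257):
    C=cloud(w)
    for v in range(150,215,2):
        q=np.median(C[v,u0-2:u0+3],0)-M
        print(v,"axial %.1f perp %.1f lat %.1f"%tuple(1000*np.array([q@n,q@p,q@xs])))
    # lamp axis: barrel pts axial 4..45, upper surface
    D=C-M;a=D@n;b=D@p;l=D@xs
    m=(a>.004)&(a<.05)&(abs(l)<.013)&(b>.002)&(b<.02)&(w["range_z"]>0)
    A=np.c_[a[m],np.ones(m.sum())]
    for lo in np.arange(.004,.05,.006):
        k=m&(a>=lo)&(a<lo+.006)
        if k.sum()>20: print("ax %.0f"%(1000*lo+3),"top",1000*np.percentile(b[k],[50,80,95]),"lat",1000*np.percentile(l[k],[3,50,97]))
    # knob
    k=(a<-.012)&(a>-.040)&(l<-.022)&(l>-.06)&(abs(b)<.012)&(w["range_z"]>0)
    if k.any(): print("knob",k.sum(),"lat min",1000*np.percentile(l[k],[0,1,2,5,10,50]),"a",1000*a[k].mean())
run(load(sys.argv[1]), int(sys.argv[2]))
E
python3 gap.py o.npz 257; echo; for f in c_w d_w e_w;do python3 gap.py $f.npz 300|grep knob;done
```

```text
150 axial -8.9 perp 15.7 lat 0.6
152 axial -7.4 perp 16.0 lat 0.6
154 axial -4.2 perp 18.4 lat 0.6
156 axial -2.8 perp 18.5 lat 0.5
158 axial -1.1 perp 18.8 lat 0.5
160 axial -0.2 perp 18.7 lat 1.0
162 axial 0.5 perp 17.3 lat 0.6
164 axial 0.1 perp 14.7 lat 0.5
166 axial -0.0 perp 12.7 lat 0.6
168 axial -3.4 perp 5.5 lat 0.7
170 axial -2.0 perp 5.6 lat 0.7
172 axial -0.8 perp 5.3 lat 0.7
174 axial 3.0 perp 9.0 lat 0.6
176 axial 4.3 perp 8.7 lat 0.6
178 axial 6.0 perp 8.8 lat 0.6
180 axial 6.7 perp 8.0 lat 0.6
182 axial 8.3 perp 8.5 lat 0.6
184 axial 9.9 perp 8.8 lat 0.6
186 axial 11.0 perp 8.4 lat 0.6
188 axial 12.7 perp 8.8 lat 0.6
190 axial 14.0 perp 8.6 lat 0.7
192 axial 14.8 perp 8.2 lat 0.7
194 axial 15.8 perp 8.0 lat 0.6
196 axial 17.2 perp 7.9 lat 0.7
198 axial 18.6 perp 8.0 lat 0.6
200 axial 19.8 perp 7.9 lat 0.6
202 axial 20.9 perp 7.8 lat 0.6
204 axial 22.1 perp 7.5 lat 0.6
206 axial 23.5 perp 8.1 lat 0.6
208 axial 24.5 perp 7.7 lat 0.6
210 axial 25.7 perp 7.4 lat 0.6
212 axial 27.1 perp 7.4 lat 0.7
214 axial 28.2 perp 7.5 lat 0.6
ax 7 top [7.4 8.3 8.9] lat [-8.2  0.6  9.6]
ax 13 top [7.  8.1 8.8] lat [-8.7  0.6  9.5]
ax 19 top [6.9 7.9 8.6] lat [-8.6  0.1  9.3]
ax 25 top [6.6 7.7 8.1] lat [-8.6  0.1  9.1]
ax 31 top [6.5 7.4 7.9] lat [-8.8  0.1  9. ]
ax 37 top [6.3 7.1 7.8] lat [-8.2  0.6  8.9]
ax 43 top [6.2 6.9 7.6] lat [-8.5  0.1  8.2]
ax 49 top [5.9 6.9 7.4] lat [-8.4 -0.4  8.1]
knob 735 lat min [-43.1 -42.9 -42.8 -42.1 -41.3 -33.8] a -20.469426270663284

knob 307 lat min [-43.  -42.9 -42.8 -42.8 -41.8 -34.2] a -19.163471210789297
knob 972 lat min [-43.3 -42.8 -42.8 -42.2 -41.2 -33.9] a -18.46618941554678
knob 1182 lat min [-43.3 -42.9 -42.6 -42.1 -41.3 -33.9] a -18.68264729139571
```

```bash
python3 gap.py n.npz 256 | sed -n '8,16p;34,60p'; python3 -m jog '[[0.03,0,0.0008,0,0],[0.015,0,0,0,0],[0.015,0,0,0,0],[0.015,0,0,0,0],[0.015,0,0,0,0]]' 12; python3 pos.py; python3 -m jog '[[0.015,0.0007,0,-0.0007,0],[0.015,0,0,0,0]]'; python3 pos.py; python3 -m jog '[[0.015,0.0007,0,0.0007,0],[0.015,0,0,0,0]]'; python3 pos.py;  python3 -m jog '[[0.015,0.0007,0,0.0007,0],[0.015,0,0,0,0]]'; python3 pos.py
```

```text
164 axial 0.4 perp 14.2 lat 0.3
166 axial 0.5 perp 12.6 lat 0.3
168 axial -2.8 perp 5.6 lat 0.3
170 axial -1.7 perp 5.2 lat 0.4
172 axial 1.8 perp 8.1 lat 0.4
174 axial 3.4 perp 8.3 lat 0.4
176 axial 4.6 perp 8.5 lat 0.3
178 axial 5.9 perp 8.3 lat 0.3
180 axial 7.3 perp 8.5 lat 0.3
ax 7 top [7.2 8.2 8.8] lat [-9.1 -0.2  9.2]
ax 13 top [6.7 7.8 8.5] lat [-9.  -0.2  9.1]
ax 19 top [6.5 7.6 8.2] lat [-8.8 -0.2  8.7]
ax 25 top [6.2 7.2 7.8] lat [-9.2 -0.2  8.3]
ax 31 top [6.2 7.  7.7] lat [-10.6  -0.2  11.7]
ax 37 top [ 6.1  7.4 13.3] lat [-11.6   0.4  12.1]
ax 43 top [ 5.9 12.8 18.4] lat [-12.   -0.2  12. ]
ax 49 top [ 5.6  6.6 12.1] lat [-10.4  -0.7   9.5]
knob 748 lat min [-44.1 -43.8 -43.7 -43.  -42.1 -34.4] a -20.365935457614047
time: 23.68
tcp_pos: [0.4414, 0.2146, 0.1555]
orientation: [0.786, 0.619, 0.0, 0.0]
wrist_force: [1.3, -0.9, -0.4]
gripper_width: 0.0202
t 23.675 TCP rel mouth: h -33.6 z 25.1 lat 0.4 mm yaw err deg 0.21941947078045132 F [-0.5286 -0.3793  1.4418] w 0.020161903024685814
time: 23.92
tcp_pos: [0.4416, 0.2153, 0.1563]
orientation: [0.786, 0.619, 0.0, 0.0]
wrist_force: [2.4, -1.3, -1.2]
gripper_width: 0.0199
t 23.925 TCP rel mouth: h -32.8 z 25.9 lat 0.5 mm yaw err deg 0.22459111741356708 F [-0.7077 -1.1557  2.6309] w 0.01988755368351441
time: 24.18
tcp_pos: [0.4418, 0.2156, 0.1558]
orientation: [0.786, 0.619, -0.0, 0.0]
wrist_force: [0.5, -7.0, 7.9]
gripper_width: 0.02
t 24.175 TCP rel mouth: h -32.6 z 25.4 lat 0.5 mm yaw err deg 0.22852343434783506 F [-6.69    7.948   2.1971] w 0.01998548829938223
time: 24.42
tcp_pos: [0.4419, 0.2161, 0.1553]
orientation: [0.786, 0.619, -0.0, 0.001]
wrist_force: [-0.3, -8.3, 11.6]
gripper_width: 0.0199
t 24.425 TCP rel mouth: h -32.0 z 24.9 lat 0.6 mm yaw err deg 0.23195657466014552 F [-8.1498 11.646   1.6581] w 0.019876799386241074
```

```bash
python3 -m jog '[[0.015,-0.0005,0,-0.0005,0],[0.04,0,0,0,0],[0.05,0,0,0,0],[0.05,0,0,-0.03,0],[0.05,0,0,-0.03,0]]' 12; python3 -m jog '[[0.05,-0.03,0,-0.01,0],[0.05,-0.03,0,0,0],[0.05,0,0,0,0]]'; python3 pos.py;python3 - <<'E'
from h import *
from workcell import *
w=get_image("wrist");cv2.imwrite("pics/p.png",w["color"][:,:,::-1]);np.savez("p.npz",**w)
print(proj(w,[.449,.2473,.1304]))
u,v=proj(w,[.449,.2473,.1304]).astype(int);crop(w,u-65,u+65,max(v-60,0),v+90,4,"pics/p1.png")
w=get_image("side");crop(w,200,320,100,200,6,"pics/p_side.png");np.savez("p_side.npz",**w)
w=get_image("top");crop(w,110,230,160,240,6,"pics/p_top.png")
E
```

```text
time: 25.05
tcp_pos: [0.4413, 0.2162, 0.2158]
orientation: [0.786, 0.619, -0.001, -0.0]
wrist_force: [0.8, 0.6, 1.0]
gripper_width: 0.0498
time: 25.42
tcp_pos: [0.427, 0.1567, 0.2254]
orientation: [0.786, 0.618, -0.0, -0.0]
wrist_force: [0.4, 0.5, 0.1]
gripper_width: 0.0498
t 25.425 TCP rel mouth: h -93.2 z 95.0 lat 0.2 mm yaw err deg 0.1321966425721257 F [0.6124 0.0846 0.2227] w 0.049791111201636415
[254.28003379  81.26520673]
```

View pics/p1.png

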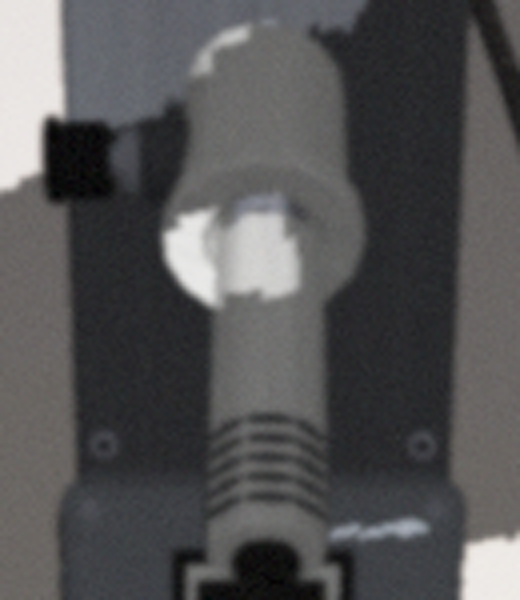

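View pics/p_side.png

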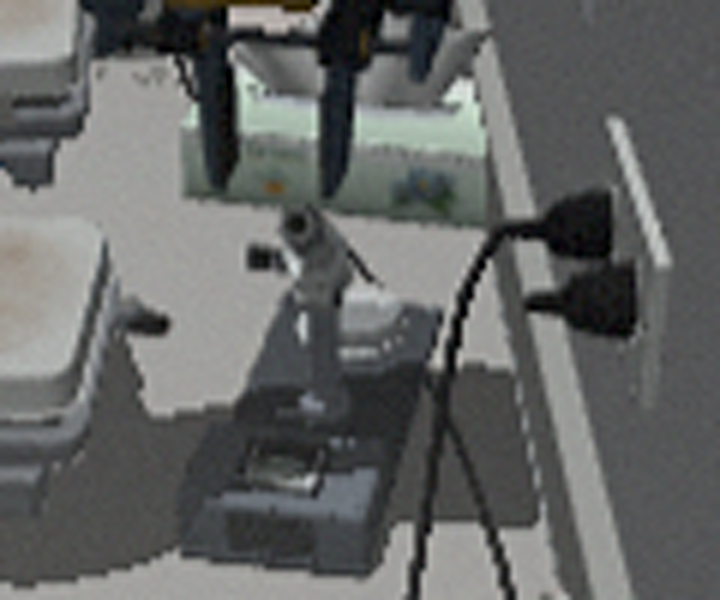

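```bash
cat > gap2.py <<'E'
from h import *
from pos import M,ys,xs
from mouth import fit
import sys
np.set_printoptions(precision=1,suppress=True,linewidth=200)
n=np.array([-ys[0],-ys[1],1])/2**.5; p=np.array([ys[0],ys[1],1])/2**.5
w=load(sys.argv[1]);C=cloud(w);D=C-M;a=D@n*1000;b=D@p*1000;l=D@xs*1000
ok=w["range_z"]>0
u0=int(round(proj(w,M)[0]))+int(sys.argv[2]) if len(sys.argv)>2 else int(round(proj(w,M)[0]))
for u in (u0-3,u0,u0+3,):
  col=[(v,round(a[v,u],1),round(b[v,u],1)) for v in range(384) if ok[v,u] and -12<a[v,u]<90 and abs(l[v,u])<12 and -14<b[v,u]<22]
  print(u,[c for c in col if c[1]<8 or c[1]>62])
k=(abs(l)<11)&(a>5)&(a<100)&(b>-14)&(b<14)&ok
print("tail max axial pct",np.percentile(a[k],[98,99,99.5,100]))
for lo in range(5,70,8):
    q=k&(a>=lo)&(a<lo+8)
    if q.sum()>20: print(lo+4,"top",np.percentile(b[q],[50,90]),"lat",np.percentile(l[q],[3,50,97]))
# flange face offset
q=ok&(np.hypot(b,l)<19)&(np.hypot(b,l)>12.5)&(abs(a)<3);print("flange axial med",np.median(a[q]),q.sum())
q=(a<-12)&(a>-40)&(l<-22)&(l>-60)&(abs(b)<12)&ok
print("knob",q.sum(),np.percentile(l[q],[0,1,2,5,10]))
q=ok&(np.hypot(b,l)<9)&(a<-45)&(a>-75);print("tip",q.sum(),np.percentile(a[q],[0,2,10,50]) if q.any() else '')
E
python3 gap2.py p.npz
```

```text
251 [(54, np.float64(-10.4), np.float64(16.2)), (55, np.float64(-10.6), np.float64(15.1)), (56, np.float64(-4.6), np.float64(19.0)), (57, np.float64(-3.6), np.float64(18.9)), (58, np.float64(-3.1), np.float64(18.5)), (59, np.float64(-0.6), np.float64(19.5)), (60, np.float64(-0.4), np.float64(18.9)), (61, np.float64(-0.4), np.float64(18.0)), (62, np.float64(0.3), np.float64(17.8)), (64, np.float64(0.0), np.float64(15.8)), (65, np.float64(-0.1), np.float64(14.8)), (66, np.float64(-0.0), np.float64(14.0)), (67, np.float64(-0.2), np.float64(13.0)), (68, np.float64(-0.3), np.float64(12.1)), (69, np.float64(0.2), np.float64(11.6)), (70, np.float64(-6.5), np.float64(5.1)), (71, np.float64(-5.1), np.float64(5.3)), (72, np.float64(-4.4), np.float64(4.9)), (73, np.float64(-4.1), np.float64(4.3)), (74, np.float64(2.3), np.float64(8.8)), (75, np.float64(3.2), np.float64(8.7)), (76, np.float64(4.1), np.float64(8.5)), (77, np.float64(4.4), np.float64(7.9)), (78, np.float64(6.2), np.float64(8.5)), (140, np.float64(62.8), np.float64(7.5)), (141, np.float64(63.1), np.float64(6.9)), (142, np.float64(6
[... 5435 characters left out ...]
float64(72.9), np.float64(-4.0)), (164, np.float64(74.0), np.float64(-3.6)), (165, np.float64(73.2), np.float64(-5.9)), (166, np.float64(72.3), np.float64(-8.5)), (167, np.float64(74.8), np.float64(-6.0))]
tail max axial pct [73.6 73.8 73.9 74.8]
9 top [7.8 8.8] lat [-8.3  1.3 10.2]
17 top [7.5 8.7] lat [-8.1  1.2 10.7]
25 top [7.3 8.5] lat [-8.1  1.2 10.6]
33 top [6.8 8.2] lat [-8.6  0.5 10.3]
41 top [6.5 7.9] lat [-7.8  0.9 10.3]
49 top [6.7 7.8] lat [-8.4  1.2 10.3]
57 top [6.3 7.5] lat [-9.   0.5 10.6]
65 top [5.8 7.3] lat [-9.5  0.6  9.9]
73 top [0.5 5.4] lat [-8.   0.6  9.8]
flange axial med 0.1777729387105564 759
knob 502 [-43.2 -42.7 -42.5 -42.1 -41.1]
tip 5 [-56.9 -56.8 -56.6 -56. ]
```

Run:
```python
from h import *
np.set_printoptions(precision=1,suppress=True,linewidth=200)
for f,tc,ang in(("i_wrist.npz",[.4767,-.2982],107.6),("j_wrist.npz",[.4799,-.3008],107.55)):
    w=load(f);C=cloud(w);th=np.radians(ang);x=np.array([np.cos(th),np.sin(th)]);y=np.array([x[1],-x[0]])
    D=C[...,:2]-np.array(tc);a=D@x*1000;l=D@y*1000;z=C[...,2]*1000
    ok=w["range_z"]>0
    l0=15 if f[0]=='i' else 0
    k=ok&(abs(l-l0)<2.5)&(a>-60)&(a<125)
    h=(z>21) if f[0]=='i' else (z>262)
    aa=a[k&h];print(f,"axial extents",aa.min(),aa.max())
    for lo in list(np.arange(-34,-14,1))+list(np.arange(38,54,1))+list(np.arange(104,118,1)):
        q=k&(a>=lo)&(a<lo+1)
        if q.any(): print(lo,round(float(np.median(z[q])),1),end=" | ")
    print()
```

```text
i_wrist.npz axial extents -26.2078751785514 109.84914109028118
-34 10.4 | -33 10.6 | -32 12.2 | -27 24.2 | -26 25.6 | -25 27.3 | -24 29.1 | -23 29.5 | -22 29.6 | -21 30.1 | -20 30.2 | -19 30.1 | -18 29.8 | -17 29.6 | -16 30.0 | -15 29.7 | 38 29.9 | 39 29.0 | 40 29.5 | 41 29.6 | 42 29.6 | 43 29.5 | 44 29.5 | 45 29.1 | 46 26.3 | 47 26.5 | 48 26.0 | 49 26.8 | 50 26.2 | 51 26.8 | 52 26.7 | 53 25.8 | 104 26.0 | 105 24.7 | 106 23.9 | 107 23.8 | 108 22.5 | 109 21.6 | 110 19.5 | 111 0.3 | 112 0.1 | 113 0.4 | 114 0.2 | 115 0.7 | 116 0.4 | 117 0.5 | 
j_wrist.npz axial extents -7.079684952601837 113.47607364437907
38 281.2 | 39 281.4 | 40 281.2 | 41 281.4 | 42 281.0 | 43 281.3 | 44 281.1 | 45 281.3 | 46 281.2 | 47 281.3 | 48 280.8 | 49 278.2 | 50 277.8 | 51 277.7 | 52 277.9 | 53 278.1 | 104 277.6 | 105 277.7 | 106 277.7 | 107 277.4 | 108 276.7 | 109 275.5 | 110 274.9 | 111 273.8 | 112 272.9 | 113 271.8 |
```

Run:
```python
from h import *
from pos import M,ys,xs
np.set_printoptions(precision=1,suppress=True,linewidth=200)
n=np.array([-ys[0],-ys[1],1])/2**.5; p=np.array([ys[0],ys[1],1])/2**.5
for f in("m.npz","n.npz","o.npz"):
    w=load(f);C=cloud(w);D=C-M;a=D@n*1000;b=D@p*1000;l=D@xs*1000;ok=w["range_z"]>0
    q=ok&(np.hypot(b,l)<12)&(a<-44)&(a>-80);print(f,"tip",q.sum(),np.percentile(a[q],[0,2,10,50]) if q.any() else '')
    u0=256
    print([(v,round(float(a[v,u0]),1),round(float(b[v,u0]),1)) for v in range(88,118) if abs(l[v,u0])<12])
```

```text
m.npz tip 74 [-59.3 -59.  -57.8 -54.6]
[(88, -126.6, -47.7), (89, -124.2, -46.6), (90, -123.8, -47.5), (91, -124.5, -49.3), (92, -123.2, -49.3), (93, -122.6, -50.0), (94, -122.1, -50.7), (95, -120.9, -50.8), (96, -120.7, -51.8), (97, -120.5, -52.8), (98, -119.1, -52.7), (99, -58.3, 5.7), (100, -55.4, 7.7), (101, -53.8, 8.3), (102, -54.1, 7.2), (103, -53.3, 7.0), (104, -44.3, 15.2), (105, -42.7, 16.0), (106, -42.0, 15.8), (107, -41.6, 15.3), (108, -40.1, 16.0), (109, -39.7, 15.5), (110, -39.0, 15.4), (111, -38.0, 15.6), (112, -37.2, 15.5), (113, -36.1, 15.8), (114, -35.3, 15.8), (115, -34.5, 15.7), (116, -33.6, 15.9), (117, -32.5, 16.1)]
n.npz tip 118 [-61.7 -60.3 -58.3 -54.8]
[(88, -125.9, -46.7), (89, -125.2, -47.3), (90, -124.6, -47.9), (91, -123.6, -48.2), (92, -123.9, -49.7), (93, -123.5, -50.5), (94, -123.3, -51.5), (95, -121.9, -51.4), (96, -120.7, -51.5), (97, -60.0, 6.5), (98, -58.2, 7.4), (99, -55.9, 8.8), (100, -54.8, 9.0), (101, -54.5, 8.3), (102, -53.2, 8.7), (103, -52.0, 9.0), (104, -51.9, 8.2), (105, -43.8, 15.6), (106, -42.8, 15.7), (107, -41.9, 15.8), (108, -40.7, 16.2), (109, -40.0, 16.1), (110, -39.5, 15.6), (111, -38.8, 15.5), (112, -37.5, 16.1), (113, -36.9, 15.7), (114, -36.0, 15.8), (115, -35.2, 15.8), (116, -34.1, 16.1), (117, -34.0, 15.3)]
o.npz tip 101 [-60.9 -60.4 -58.3 -55.1]
[(88, -126.6, -46.4), (89, -125.6, -46.7), (90, -125.6, -47.9), (91, -124.3, -47.9), (92, -123.9, -48.7), (93, -123.0, -49.0), (94, -122.7, -50.0), (95, -121.1, -49.6), (96, -120.8, -50.6), (97, -121.1, -52.1), (98, -121.6, -53.8), (99, -60.6, 4.9), (100, -57.4, 7.1), (101, -55.5, 8.1), (102, -54.9, 7.8), (103, -55.5, 6.3), (104, -54.9, 6.0), (105, -53.2, 6.8), (106, -43.9, 15.4), (107, -42.4, 16.0), (108, -42.5, 15.1), (109, -40.6, 16.1), (110, -40.0, 15.9), (111, -38.7, 16.4), (112, -38.3, 15.9), (113, -37.7, 15.7), (114, -36.9, 15.7), (115, -35.8, 16.0), (116, -34.9, 16.1), (117, -33.9, 16.2)]
```

```bash
python3 -m jog '[[0.05,-0.02,0,-0.03,0],[0.05,-0.04,0,-0.02,0],[0.05,-0.03,0,0,0],[0.05,0,0,0,0]]'
python3 - <<'E'
from h import *
from workcell import *
w=get_image("wrist");np.savez("q.npz",**w);cv2.imwrite("pics/q.png",w["color"][:,:,::-1])
u,v=proj(w,[.428,.161,.054]).astype(int);print(u,v)
g=w["color"][max(0,v-45):v+45,u-45:u+45,::-1];cv2.imwrite("pics/q1.png",cv2.rotate(cv2.resize(g,None,fx=6,fy=6,interpolation=cv2.INTER_CUBIC),cv2.ROTATE_90_COUNTERCLOCKWISE))
E
python3 gap2.py q.npz | tail -13
```

```text
time: 26.08
tcp_pos: [0.4065, 0.0697, 0.2755]
orientation: [0.786, 0.618, 0.0, 0.0]
wrist_force: [-0.5, -0.3, -0.6]
gripper_width: 0.05
253 87
250 [(9, np.float64(63.2), np.float64(6.8)), (10, np.float64(64.9), np.float64(7.1)), (11, np.float64(66.3), np.float64(7.2)), (12, np.float64(68.0), np.float64(7.6)), (13, np.float64(67.3), np.float64(6.4)), (14, np.float64(69.2), np.float64(6.9)), (15, np.float64(69.8), np.float64(6.5)), (16, np.float64(70.1), np.float64(5.9)), (17, np.float64(70.3), np.float64(5.3)), (18, np.float64(70.3), np.float64(4.6)), (19, np.float64(70.1), np.float64(3.7)), (20, np.float64(70.1), np.float64(2.9)), (21, np.float64(71.2), np.float64(2.9)), (22, np.float64(71.7), np.float64(2.4)), (23, np.float64(70.8), np.float64(1.1)), (24, np.float64(71.8), np.float64(1.0)), (25, np.float64(73.0), np.float64(1.0)), (26, np.float64(74.2), np.float64(1.0)), (27, np.float64(73.0), np.float64(-0.5)), (28, np.float64(73.7), np.float64(-0.9)), (29, np.float64(73.3), np.float64(-1.9)), (30, np.float64(73.6), np.float64(-2.5)), (31, np.float64(74.0), np.float64(-3.0)), (32, 
[... 2828 characters left out ...]
 np.float64(72.9), np.float64(-7.8)), (37, np.float64(72.7), np.float64(-8.8)), (38, np.float64(71.2), np.float64(-10.7)), (39, np.float64(69.6), np.float64(-12.7))]
tail max axial pct [74.2 74.3 74.4 75.4]
49 top [4.1 6.8] lat [-9.4 -2.4 10.3]
57 top [6.1 7.4] lat [-8.5  0.5 10.3]
65 top [5.5 7.2] lat [-9.1  0.5 10.8]
73 top [-1.1  4.7] lat [-7.7  1.3  9.6]
flange axial med nan 0
  return _methods._mean(a, axis=axis, dtype=dtype,
  ret = ret.dtype.type(ret / rcount)
Traceback (most recent call last):
  File "gap2.py", line 21, in <module>
    print("knob",q.sum(),np.percentile(l[q],[0,1,2,5,10]))
                         ~~~~~~~~~~~~~^^^^^^^^^^^^^^^^^^^
IndexError: index -1 is out of bounds for axis 0 with size 0
```

View pics/q1.png

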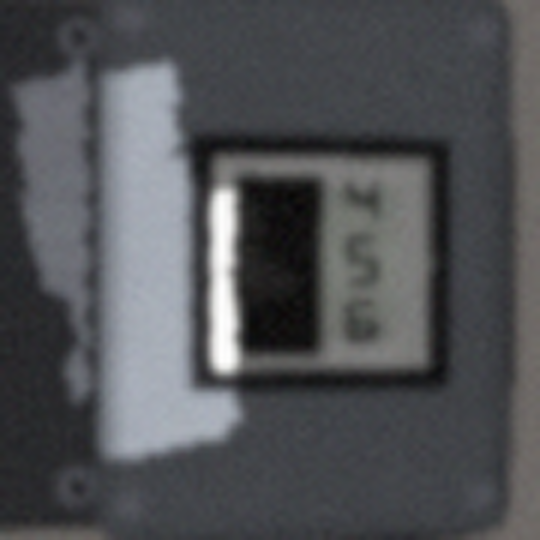

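View pics/q.png

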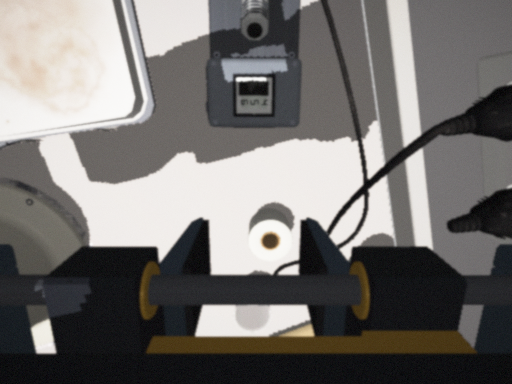

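The 5 is still at the index (q1: the 5 at row 262, the window's middle at row 263). The tail face lies about 70 mm up the bore axis, so the shoulder is on the mouth. The plunger knob is back at its starting position, so I'm handing in.

```bash
python3 -c "
from workcell import *
print(get_obs()['time']);print(close_job())"
```

```text
26.125
the job is handed in; nothing more can be done
None
```

I rolled the timer wheel to 5 and slid the lamp home in the sleeve, then handed the job in at 26.1 s with the gripper clear of everything. The hand-in gives no verdict.

**How it was done:** I rolled the wheel with a closed fingertip, two digits up from 3. I gripped the lamp level and held its tip in the sleeve's mouth to pivot it to about 43° in a light grip. I then pushed it down the bore until it stopped hard, at about 20 N along the bore.

**Last checks:**

| Check | Result | Limit |
|---|---|---|
| Digit 5 against the index | Within about 1–2° by eye | 11.5° |
| Plunger knob | Same place as at the start, within about 0.3 mm | 1.4 mm |
| Lamp off the bore line | About 1.5–2°, tail slightly low | 4° |
| Shoulder to mouth, from tail face and tip | About 0–0.7 mm | 2.5 mm |

- **One reading disagreed:** the barrel's visible front edge stood about 2.3 mm off the mouth. I put most of that down to a chamfer and depth scale, because that edge already measured 2–3 mm too far from the tip before insertion. A second push of about 14 N moved nothing further.
- **Bystanders:** I took no final measurement of the dish, bottle, film roll and beaker. The arm passed above them and felt no contact with them, and the dish looked in place in the pictures.

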